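# Load, dock and bolt the pump-parts wash tray

## Robot

A 6-joint arm with a two-finger parallel gripper is mounted at the origin on the work surface. World frame = base frame: x ahead of the robot, y to its left, z up, the work surface at z = 0. Lengths are in mm, angles in rad, forces in N, time in s.
With the tool pointing down it reaches from about 375 to 975 mm from the base axis. Payload 3.8 kg.
Tool frame: the origin (TCP) lies at the very end of the fingers, on their centre line; the grasp point (between the pads) lies 19 mm behind it; z points along the fingers, y is the direction in which the jaws open and shut (so a half turn about z gives the same grasp; the last joint's range is limited). The gripper opens to 85 mm and grips with 20 to 120 N. Pads are 22 mm wide; open, the fingers measure 114 mm over their backs; the gripper's body (76 mm by 85 mm) begins 54 mm behind the grasp point. The pads swing forward as they close: fully open they stand 13 mm farther back than shut.
Start: joints at [1.229, 0.264, 1.604, -0, 1.274, -0.037], TCP at [202.567, 643.883, 231.28] pointing down, gripper open.
Joint ranges: [-2.63, 2.63], [-0.94, 2.18], [0.31, 2.57], [-1.31, 4.45], [0, 2.66], [-2.55, 2.55]. Speed limits (rad/s): [2.57, 2.57, 3.14, 3.14, 3.14, 3.14].

## Interface

Orientations are given as a unit quaternion [x, y, z, w].
In Python, from plant import manip gives the robot as it stands.
- The arm moves only by the tool apply_moves, never from a script. Its argument "plan" is a list of rows, each a list of 5 numbers: the shift along the tool's x, y, z in m, then the turn about the tool's z in degrees, then the finger opening in m, from 0 to 0.0854. A call has 1 to 20 rows; each row is the pose to reach, as a shift and turn from the pose measured when the call began, along the tool's axes at that moment; what a row does not reach only later rows make up. A row lasts 1/10 s, in which the tool goes at most 50 mm and 8.59 degrees, less where a joint would pass 70% of its speed; a pose out of reach is approached as far as the arm can. A call with a gripper value outside its range is refused whole. The fingers move at their own pace and stop on an object; "squeeze" is the grip in N (left out, the last holds). Time passes only in rows, so rows that repeat a pose let the fingers close. It gives the time, the measured TCP pose, the force and the opening at its end, in the units of the state.
- manip.get_obs(): the state, without advancing time (a new reading comes with each control period).
- manip.camera(name): name is "side" or "top"; returns a dict with "image" (480x640x3 uint8, red, green, blue), "fx", "fy", "cx", "cy" (pixels), "R" (3x3) and "t" (3): a world point X has camera coordinates R X + t. Camera axes: x right, y down, z forward; pixel columns grow to the right and rows downward; lengths in mm; the calibration is good to about 2 mm. A picture is of the moment at which its call begins. There is no depth.
- manip.close_job(): hands the job in, once; it reports no verdict.
The state is a dict: "t": time; "joints": joint angles; "joint_vel": joint speeds; "joint_torque": joint torques, N m; "tcp_pos": TCP position; "orientation": TCP orientation; "wrist_force": force on the tool from outside, world axes, zero at the start; "wrist_torque": the same for the moment, N m; "grip_width": finger opening in mm.
Only numpy, scipy, OpenCV 4.12 (cv2) and the standard library are available. Lean on these libraries where they do the work, as an engineer would, in place of code of your own. Each camera call takes 0.05 s, during which the arm holds its last target.

## Task

Gather all the stripped pump parts lying on the bench into the blue tray where it stands; then carry the loaded tray by its handle, keeping it level, into the grey washer cradle so that it sits flat inside the yellow lips, having drawn the cradle's bolt back out of the way beforehand. Finally shoot the bolt fully home over the tray's flange, with all the parts still in the tray, and leave the bottle and the tin where they are.

Things in the scene. Friction and masses are not known exactly. Their poses are not given: they have to be found in the camera images.
- nut: Bright steel hexagonal union nut, 30 mm across flats, 26 mm high. Origin: centre of its underside, z up; flats face its +x and -x (and every 60 degrees). 0.09 kg. May be absent.
- plug: Brass hexagonal plug, 24 mm across flats, 22 mm high, with a round boss 16 mm across and 8 mm high on top. Origin: centre of its underside, z up; flats face its +x and -x (and every 60 degrees). 0.07 kg. May be absent.
- block: Aluminium valve block, 36 (x) x 26 (y) x 30 mm high with two dark ports on top. Origin: centre of its underside; sides square to its x and y. 0.08 kg. May be absent.
- flange: Aluminium outlet flange: a square foot 30 x 30 x 16 mm with a round boss 24 mm across and 12 mm high on top. Origin: centre of its underside; sides square to its x and y. 0.06 kg. May be absent.
- tappet: Copper-coloured round tappet, 30 mm across, 24 mm high. Origin: centre of its underside, z up. 0.08 kg. May be absent.
- spacer: Dark steel square spacer, 30 x 30 x 22 mm high, with a dark round bore on top. Origin: centre of its underside; sides square to its x and y. 0.07 kg. May be absent.
- cleaner: Small white bottle with a red cap, 50 mm across, 120 mm tall, standing at the far side. Not to be disturbed. Origin: centre of its underside.
- grease: Small tin with an orange band, 64 mm across, 60 mm tall, at the far side. Not to be disturbed. Origin: centre of its underside.
- tray: Open blue tray 240 (x) x 130 (y) x 35 mm, walls and floor 4 mm, 0.36 kg, on the robot's left, empty at first. Origin: centre of underside, z up. Same either way round. The handle over its middle divides it into two bays, x>0 and x<0. From each end a steel flange sticks out 28 mm (to x = -148 and +148 mm), 40 mm wide, 15 to 19 mm above the underside.
- tray_grip (a point): Middle of the tray's handle, a black bar 12 mm thick (tray x), 80 mm long (tray y), 20 mm tall, from 68 to 88 mm above the tray's underside, on two 8 mm posts at y = -36 and +36 mm. This point: 78 mm above the underside. Axes as the tray's.
- cradle: Fixed washer cradle on the robot's right: grey slab 310 (x) x 170 (y) x 30 mm. Origin: centre of underside, at bench height; x roughly away from the robot, z up. Over its far end, at x = 140 mm, a bolt runs along y: track and guide at y = 28 to 141 mm (top 66 mm above the bench), keeper block at y = -46 to -30 mm (top 68 mm). The shot rod bars the far tray flange's place.
- cradle_seat (a point): Centre of the cradle's inner floor, 30 mm above the bench: the tray's origin comes here, the tray's x along this x, either way round. Yellow lips 12 mm high leave 252 x 142 mm inside, 6 mm to spare on each side of the tray; the tray's flanges pass above the lips.
- bolt (a joint): Travel in m along the cradle's +y: 0 = shot home in the keeper (stop), 0.064 = fully drawn back (stop). Rod tip at y = joint - 42 mm in the cradle's frame; the seated tray's flange reaches y = 20 mm, 4 mm under the rod, so draw it fully back before setting the tray down. Slides at about 2 N, stays where left. Starts shot, or up to 20 mm short.
- bolt_grip (a point): Grip point on the bolt's red upright handle, a 14 x 14 mm square post 55 mm tall on a 10 mm rod; post top 113 mm above the bench, this point 18 mm below it. Moves with the bolt: x = 140 mm, y = 56 mm + joint in the cradle's frame. Axes as the cradle's.
Not all that is in view belongs to the job. Leave any green look-alike of the tappet alone. What is shaped like the block but purple is not meant.

How it is judged (in metres and radians):
On the way, in this order (a step that is already met when the one before it is completed fails the run):
1. all the parts lie in the tray, while the tray is still away from the cradle (x of nut in the frame of tray between -0.116 and 0.116 m and y of nut in the frame of tray between -0.061 and 0.061 m and z of nut in the frame of tray between -0.004 and 0.045 m and x of plug in the frame of tray between -0.116 and 0.116 m and y of plug in the frame of tray between -0.061 and 0.061 m and z of plug in the frame of tray between -0.004 and 0.045 m and x of block in the frame of tray between -0.116 and 0.116 m and y of block in the frame of tray between -0.061 and 0.061 m and z of block in the frame of tray between -0.004 and 0.045 m and x of flange in the frame of tray between -0.116 and 0.116 m and y of flange in the frame of tray between -0.061 and 0.061 m and z of flange in the frame of tray between -0.004 and 0.045 m and x of tappet in the frame of tray between -0.116 and 0.116 m and y of tappet in the frame of tray between -0.061 and 0.061 m and z of tappet in the frame of tray between -0.004 and 0.045 m and x of spacer in the frame of tray between -0.116 and 0.116 m and y of spacer in the frame of tray between -0.061 and 0.061 m and z of spacer in the frame of tray between -0.004 and 0.045 m and horizontal distance between tray and cradle_seat above 0.2 m), for 0.2 s.
2. the tray sits flat in the cradle, inside the lips, with the bolt drawn back (horizontal distance between tray and cradle_seat below 0.012 m and z of tray in the frame of cradle_seat below 0.005 m and angle between the x axis of tray and the x axis of cradle, either way round below 0.1 rad and angle between tray's own z axis and vertical below 0.05 rad and value of joint bolt above 0.03 m), for 0.3 s.
3. the bolt is shot home over the tray's flange (horizontal distance between tray and cradle_seat below 0.012 m and z of tray in the frame of cradle_seat below 0.005 m and angle between the x axis of tray and the x axis of cradle, either way round below 0.1 rad and angle between tray's own z axis and vertical below 0.05 rad and value of joint bolt below 0.006 m), for 0.2 s.
At the end, for the whole second after the job is handed in: The tray is seated in the cradle (centre within 12 mm, underside within 5 mm of the cradle floor, square to it within 0.1 rad, level within 0.05 rad) and at rest, every part present is inside the tray, and the bolt is home within 6 mm (all of step 3 and x of nut in the frame of tray between -0.116 and 0.116 m and y of nut in the frame of tray between -0.061 and 0.061 m and z of nut in the frame of tray between -0.004 and 0.045 m and x of plug in the frame of tray between -0.116 and 0.116 m and y of plug in the frame of tray between -0.061 and 0.061 m and z of plug in the frame of tray between -0.004 and 0.045 m and x of block in the frame of tray between -0.116 and 0.116 m and y of block in the frame of tray between -0.061 and 0.061 m and z of block in the frame of tray between -0.004 and 0.045 m and x of flange in the frame of tray between -0.116 and 0.116 m and y of flange in the frame of tray between -0.061 and 0.061 m and z of flange in the frame of tray between -0.004 and 0.045 m and x of tappet in the frame of tray between -0.116 and 0.116 m and y of tappet in the frame of tray between -0.061 and 0.061 m and z of tappet in the frame of tray between -0.004 and 0.045 m and x of spacer in the frame of tray between -0.116 and 0.116 m and y of spacer in the frame of tray between -0.061 and 0.061 m and z of spacer in the frame of tray between -0.004 and 0.045 m and linear speed of tray below 0.02 m/s); the robot touches nothing.
It fails at once if the tray is tilted more than 15 degrees (angle between tray's own z axis and vertical above 0.262 rad).
It fails at once if the bottle is disturbed (moved more than 3 cm) (distance of cleaner from where it was at the start of the episode above 0.03 m).
It fails at once if the tin is disturbed (moved more than 3 cm) (distance of grease from where it was at the start of the episode above 0.03 m).
Of nut, plug, block, flange, tappet, spacer only 4 to 6 are there at a start; the rules pass over those that are not, and their reading is None.
At some moment in a run one of nut, plug, block, flange, tappet, spacer may be knocked a few centimetres aside while the robot is not near it.
It also fails if it takes over 210 s, if anything falls off the work surface, if the arm or the gripper's body presses on something with over 40 N, if the wrist force passes 120 N, or if a joint passes its speed limit or range.

## Working session

There is one attempt and no reset: what is moved stays moved. The work goes in short steps, Python scripts to look and compute and a tool call to move; the robot and the scene stay as the last step left them, time stands still between calls to the robot, and variables do not carry over. Pictures are saved under pics/ and viewed, and the job is handed in when it is done.

Besides the shell and the picture viewer there is one more tool, called after ">>>" in YAML: its name, and indented under it one key for each argument. apply_moves: Moves the arm, as the interface text tells. Its arguments: {"type":"object","properties":{"plan":{"type":"array"},"squeeze":{"type":"number"}},"required":["plan"]}

```bash
ls -la; mkdir -p pics; python3 - <<'E'
from plant import manip
import cv2
o=manip.get_obs()
for k,v in o.items(): print(k,v)
for n in ("top","side"):
    c=manip.camera(n)
    cv2.imwrite(f"pics/{n}0.png",c["image"][:,:,::-1])
    print(n,c["fx"],c["fy"],c["cx"],c["cy"],c["R"],c["t"])
E
```

```text
total 12
drwxr-xr-x  3 agent agent 4096 Dec  6 12:24 .
drwxr-xr-x 23 root  root  4096 Dec  6 12:24 ..
drwxr-xr-x  2 agent agent 4096 Dec  6 12:24 pics
t 0.0
joints [ 1.22910222e+00  2.64758544e-01  1.60537850e+00  2.64569890e-05
  1.27367484e+00 -3.68883577e-02]
joint_vel [-1.81485074e-03 -2.71098540e-05  1.74478736e-04 -1.53080124e-04
  9.88291398e-04 -1.10947479e-03]
joint_torque [ 1.68012695e-03 -5.15096748e+01 -3.67320836e+01  3.03599109e-04
  1.30232685e-02  2.83037815e-05]
tcp_pos [202.31583421 643.20762496 229.95594771]
orientation [ 1.51817341e-01  9.88407944e-01 -1.08741308e-03 -2.21206512e-04]
wrist_force [ 0.53716898  0.71331956 -0.05033346]
wrist_torque [-0.0447519   0.04540179 -0.00328478]
grip_width 85.17096151816362
top 466.21209590044185 466.21209590044185 323.27963143436904 233.6131757360013 [[ 0.01661416 -0.99957428 -0.02398379]
 [-0.99189538 -0.01345505 -0.12634288]
 [ 0.1259664   0.02588849 -0.99169665]] [-7.87389583e-01  6.24846686e+02  9.66751884e+02]
side 483.16142127181655 483.16142127181655 324.27322953653857 248.3334974545614 [[ 0.88914522 -0.45721531 -0.01936363]
 [-0.25922235 -0.46833616 -0.84466858]
 [ 0.37712672  0.75605252 -0.53493928]] [-537.85865672  231.31799091  695.62180256]
```

View pics/top0.png

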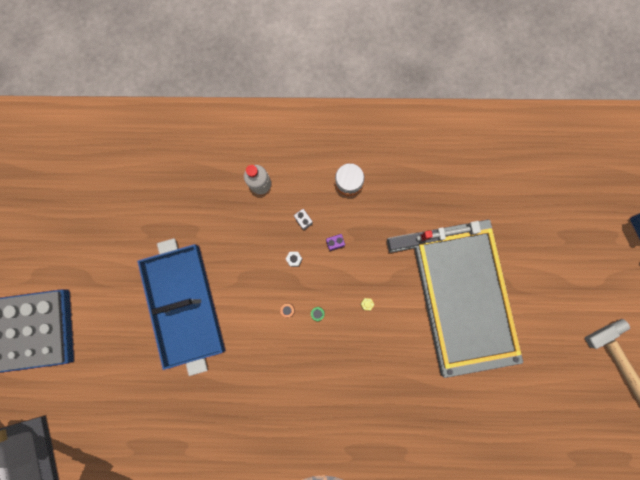

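View pics/side0.png

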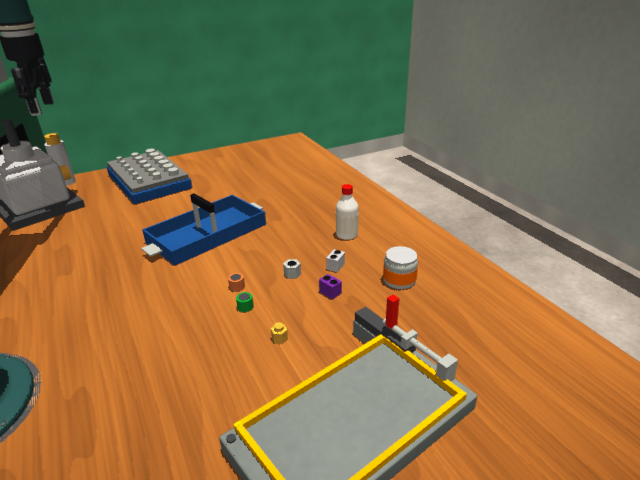

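Top view: candidates are the nut (294,259), silver block (303,219), tappet (287,311), and plug (368,304). The look-alikes are the green tappet (317,314) and the purple block (336,242). I see no flange or spacer yet. Next I'll take close crops to confirm and write the measuring helpers.

```bash
cat > h.py <<'E'
import numpy as np, cv2
from plant import manip
def shot(n,name=None):
    c=manip.camera(n); c["bgr"]=np.ascontiguousarray(c["image"][:,:,::-1])
    c["R"]=np.array(c["R"]);c["t"]=np.array(c["t"]);
    if name: cv2.imwrite(f"pics/{name}.png",c["bgr"])
    return c
def proj(c,X):
    p=c["R"]@np.asarray(X,float)+c["t"]; return np.array([c["fx"]*p[0]/p[2]+c["cx"],c["fy"]*p[1]/p[2]+c["cy"]])
def ray(c,u,v):
    d=c["R"].T@np.array([(u-c["cx"])/c["fx"],(v-c["cy"])/c["fy"],1.]); return -c["R"].T@c["t"],d/np.linalg.norm(d)
def onz(c,u,v,z):
    o,d=ray(c,u,v); return o+d*(z-o[2])/d[2]
def tri(c1,p1,c2,p2):
    o1,d1=ray(c1,*p1);o2,d2=ray(c2,*p2)
    s=np.linalg.lstsq(np.c_[d1,-d2],o2-o1,rcond=None)[0]
    a=o1+s[0]*d1;b=o2+s[1]*d2
    return (a+b)/2,np.linalg.norm(a-b)
def crop(c,x0,y0,x1,y1,k,name):
    cv2.imwrite(f"pics/{name}.png",cv2.resize(c["bgr"][y0:y1,x0:x1],None,fx=k,fy=k,interpolation=cv2.INTER_CUBIC))
E
python3 - <<'E'
from h import *
c=shot("top"); crop(c,230,190,390,330,5,"t1")
crop(c,380,210,540,330,5,"t2")
crop(c,120,230,240,380,4,"t4")
s=shot("side"); crop(s,220,230,380,350,5,"s1")
E
```

```text
(no output)
```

View pics/t1.png

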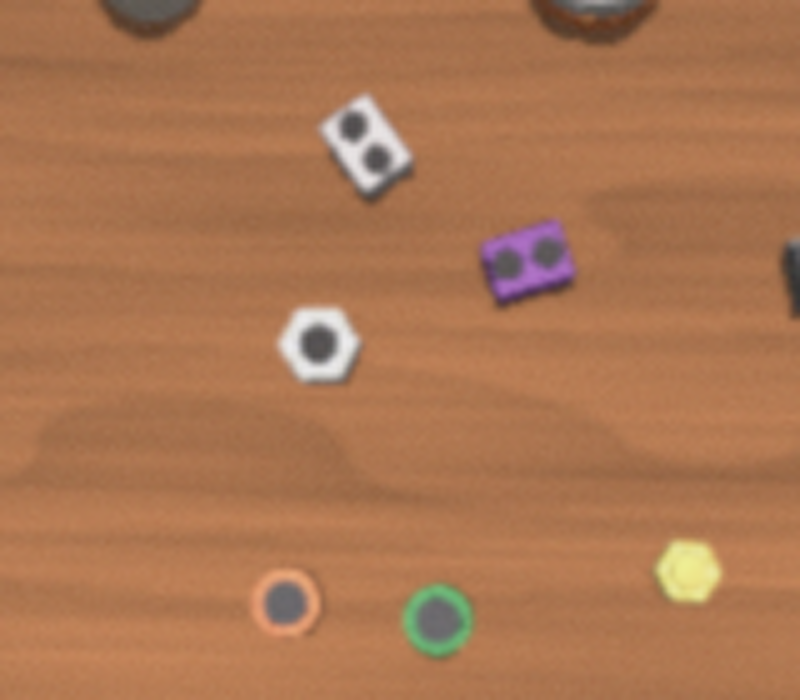

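View pics/t2.png

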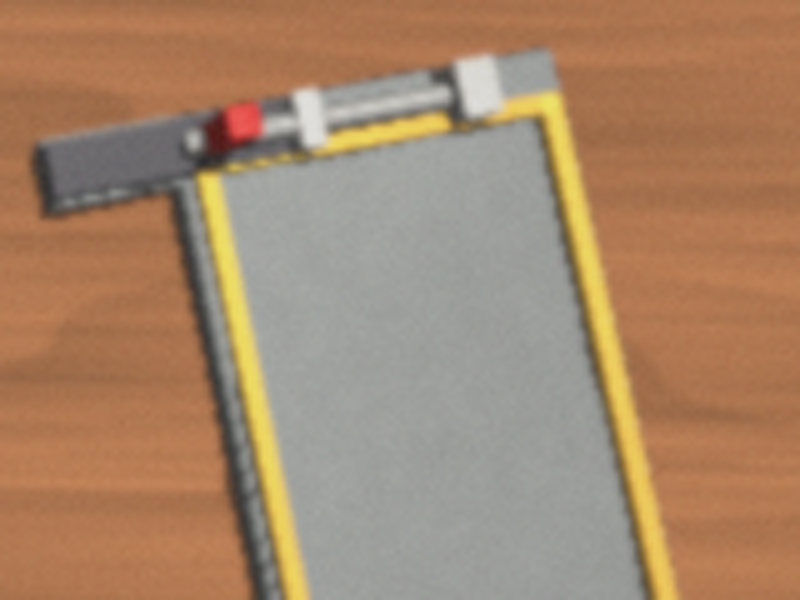

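View pics/s1.png

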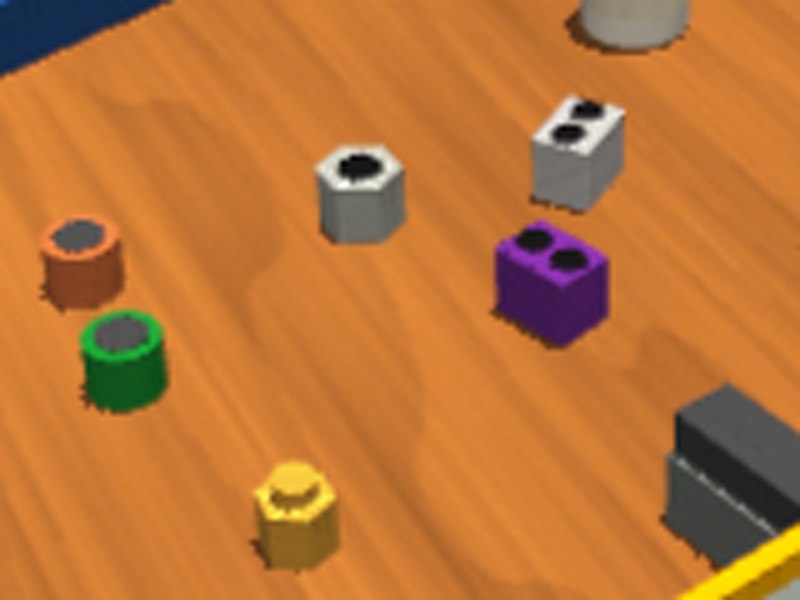

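View pics/t4.png

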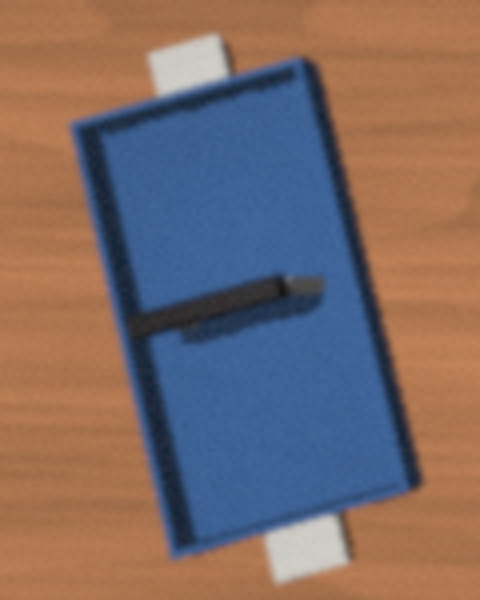

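The crops confirm four parts: nut, block (white top, two ports), copper tappet, and brass plug. No flange or spacer is present, and the green ring and purple block stay put. Next I'll measure positions.

```bash
cat >> h.py <<'E'
def mask(c,lo,hi,roi=None):
    hsv=cv2.cvtColor(c["bgr"],cv2.COLOR_BGR2HSV); m=cv2.inRange(hsv,np.array(lo),np.array(hi))
    if roi:
        k=np.zeros_like(m);x0,y0,x1,y1=roi;k[y0:y1,x0:x1]=255;m&=k
    return m
def big(m,n=1):
    cs,_=cv2.findContours(m,cv2.RETR_EXTERNAL,cv2.CHAIN_APPROX_NONE)
    return sorted(cs,key=cv2.contourArea,reverse=True)[:n]
def world(c,cnt,z): return np.array([onz(c,p[0],p[1],z)[:2] for p in cnt.reshape(-1,2)])
E
python3 - <<'E'
from h import *
c=shot("top")
def show(name,lo,hi,roi,z):
    cnt=big(mask(c,lo,hi,roi))[0]; h=cv2.convexHull(cnt)
    w=world(c,h,z).astype(np.float32)
    r=cv2.minAreaRect(w); M=cv2.moments(h); 
    u,v=M['m10']/M['m00'],M['m01']/M['m00']
    print(name,"px",round(u,1),round(v,1),"cen",onz(c,u,v,z)[:2].round(1),"rect",np.round(r[0],1),np.round(r[1],1),round(r[2],1))
    return w
show("nut",(0,0,150),(179,60,255),(275,240,312,278),26)
show("block",(0,0,150),(179,60,255),(290,205,318,234),30)
show("tappet",(0,110,200),(18,255,255),(275,298,300,324),24)
show("plug",(22,60,120),(35,255,255),(355,292,380,316),22)
show("tray",(100,110,60),(125,255,255),(125,230,235,380),35)
show("yellow",(20,100,120),(32,255,255),(400,210,540,390),42)
show("red",(0,150,90),(8,255,255),(415,225,440,245),113)
show("red",(172,150,90),(179,255,255),(415,225,440,245),113)
show("fl1",(0,0,130),(179,60,255),(150,230,185,256),19)
show("fl2",(0,0,130),(179,60,255),(180,355,215,385),19)
E
```

```text
nut px 293.4 258.5 cen [571.1  73.2] rect [571.1  72.9] [28.3 32.8] 0.9
block px 302.5 218.1 cen [659.6  54.9] rect [659.8  54.9] [36.2 26.8] 36.4
tappet px 286.4 310.2 cen [459.7  85.7] rect [459.   85.4] [27.6 28. ] 1.4
plug px 367.0 303.8 cen [476.2 -87.4] rect [475.8 -87.5] [24.  24.3] 45.8
tray px 180.5 306.6 cen [463.7 312. ] rect [466.  312.5] [236.6 132.7] 16.9
yellow px 469.0 298.9 cen [ 490.4 -299.9] rect [ 494.8 -298.7] [268.8 160.3] 11.3
red px 427.5 234.0 cen [ 617.6 -200.6] rect [ 617.5 -200.6] [16.  14.1] 0.8Traceback (most recent call last):
  File "<stdin>", line 17, in <module>
  File "<stdin>", line 7, in show
ZeroDivisionError: float division by zero
```

```bash
python3 - <<'E'
from h import *
c=shot("top"); s=shot("side")
def show(c,name,lo,hi,roi,z,hull=True):
    cnt=big(mask(c,lo,hi,roi))[0]; h=cv2.convexHull(cnt)
    w=world(c,h,z).astype(np.float32)
    r=cv2.minAreaRect(w); 
    print(name,"rect",np.round(r[0],1),np.round(r[1],1),round(r[2],1)); return np.array(r[0])
a=show(c,"fl1",(0,0,130),(179,60,255),(150,230,185,256),19)
b=show(c,"fl2",(0,0,130),(179,60,255),(180,355,215,385),19)
print("mid",(a+b)/2,"ang",np.degrees(np.arctan2(*(a-b)[::-1])),np.linalg.norm(a-b))
# tray rim corners by approx
cnt=big(mask(c,(100,110,60),(125,255,255),(125,230,235,380)))[0]
q=cv2.approxPolyDP(cv2.convexHull(cnt),4,True); print("tray poly px",q.reshape(-1,2).tolist()); print(world(c,q,35).round(1))
# yellow inner: holes
m=mask(c,(20,100,120),(32,255,255),(400,210,540,390))
cs,hi=cv2.findContours(m,cv2.RETR_CCOMP,cv2.CHAIN_APPROX_NONE)
for cc,hh in zip(cs,hi[0]):
    if cv2.contourArea(cc)>2000:
        w=world(c,cc,42).astype(np.float32); r=cv2.minAreaRect(w); print("yel",hh[3],np.round(r[0],1),np.round(r[1],1),r[2])
# handle in side and top: dark
for cam,roi in((c,(140,285,210,325)),(s,(180,180,225,240))):
    for V in (45,):
        m=mask(cam,(0,0,0),(179,255,V),roi); cnt=big(m)[0]; print(cv2.minAreaRect(cnt),cv2.boundingRect(cnt))
crop(s,140,180,280,270,5,"s2"); crop(c,140,280,220,330,9,"t3"); crop(s,340,280,480,400,5,"s3")
E
```

```text
fl1 rect [595.1 355.2] [25.7 41.6] 16.9
fl2 rect [337.2 276.6] [27.8 41.4] 17.5
mid [466.16242981 315.91500854] ang 16.96430955069972 269.62379385744924
tray poly px [[194, 245], [223, 348], [163, 367], [139, 261]]
[[596.6 289.8]
 [378.8 216.7]
 [337.2 342.2]
 [560.  408.3]]
((190.0, 301.5), (3.0, 2.0), 90.0) (189, 300, 3, 4)
((202.289794921875, 203.3853302001953), (27.853233337402344, 9.01838207244873), 28.610462188720703) (191, 194, 24, 19)
```

View pics/s2.png

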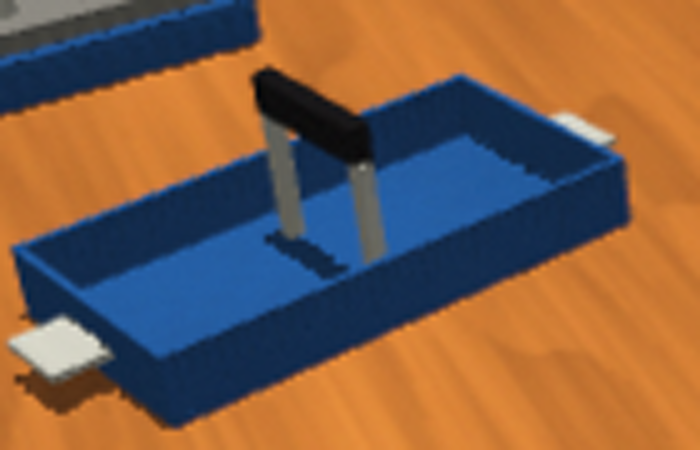

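View pics/t3.png

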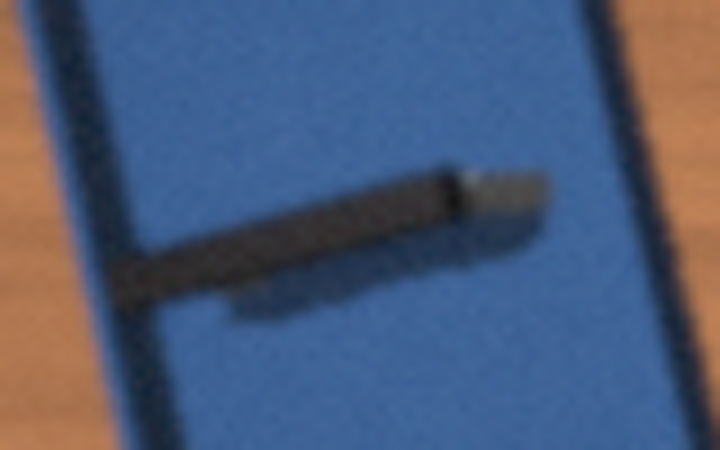

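View pics/s3.png

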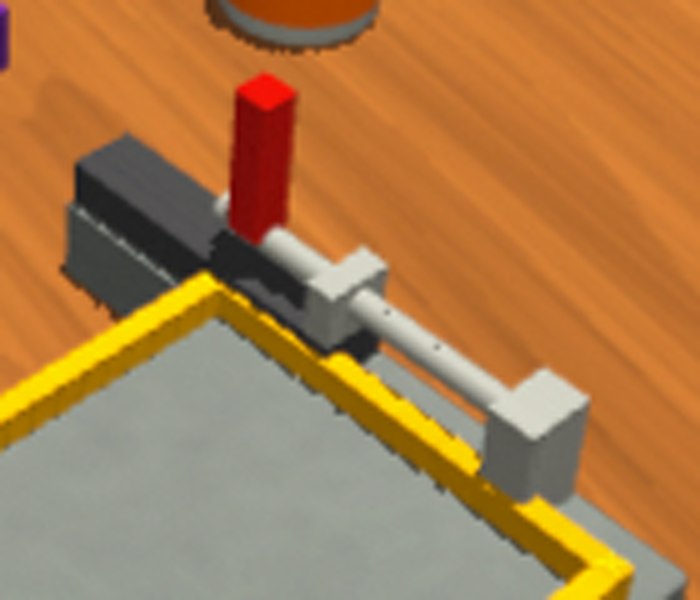

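```bash
python3 - <<'E'
from h import *
c=shot("top"); s=shot("side")
off=lambda p,k,o:((np.array(p)+.5)/k-.5+np.array(o))
L=off((112,290),9,(140,280));R=off((445,190),9,(140,280))
a,b=onz(c,*L,88)[:2],onz(c,*R,88)[:2]
print("handle",a,b,(a+b)/2,np.linalg.norm(a-b),np.degrees(np.arctan2(*(a-b)[::-1]))-90)
print("red",tri(c,off((243,120),5,(380,210)),s,off((266,92),5,(340,280))), onz(c,*off((243,120),5,(380,210)),113))
m=mask(c,(20,100,120),(32,255,255),(400,210,540,390))
ys=range(265,345,2); li=[];ri=[];lo=[]
for y in ys:
    xs=np.where(m[y])[0]; 
    g=np.where(np.diff(xs)>20)[0][0]
    lo.append(onz(c,xs[0]-.5,y,42)[:2]); li.append(onz(c,xs[g]+.5,y,42)[:2]); ri.append(onz(c,xs[-1]+.5,y,42)[:2])
xs_=range(440,485,2);fo=[];no=[]
fi=[];
for x in xs_:
    yy=np.where(m[:,x])[0]; g=np.where(np.diff(yy)>20)[0][0]
    fo.append(onz(c,x,yy[0]-.5,42)[:2]); no.append(onz(c,x,yy[-1]+.5,42)[:2])
    fi.append(onz(c,x,yy[g]+.5,42)[:2])
def fit(P,n):
    vx,vy,x,y=cv2.fitLine(np.array(P,np.float32),cv2.DIST_HUBER,0,.01,.01).ravel()
    print(n,np.degrees(np.arctan(vy/vx)) , (x,y)); return np.array([x,y])
P={n:fit(p,n) for n,p in dict(lo=lo,li=li,ri=ri,fo=fo,no=no,fi=fi).items()}
th=np.radians(11.6)
for d in (11,11.3,11.6,12):
    th=np.radians(d); ex=np.array([np.cos(th),np.sin(th)]);ey=np.array([-ex[1],ex[0]])
    yl=P['li']@ey; yr=P['ri']@ey; xf=P['fo']@ex; xn=P['no']@ex
    cy=((yl-71)+(yr+79))/2; cx=(xf+xn)/2
    print(d,"w",yl-yr,"(150)","l",xf-xn,"seat",cx*ex+cy*ey)
E
```

```text
handle [454.09664659 352.27097762] [477.67969399 277.87016623] [465.88817029 315.07057192] 78.04896449952065 17.587208659027326
red (array([ 618.27500834, -202.46999226,  109.20648549]), np.float64(1.2131051874840966)) [ 618.3254863  -202.00910157  113.        ]Traceback (most recent call last):
  File "<stdin>", line 17, in <module>
IndexError: index 0 is out of bounds for axis 0 with size 0
```

```bash
python3 - <<'E'
from h import *
c=shot("top")
m=mask(c,(18,90,110),(34,255,255),(400,210,540,390))
def runs(v):
    i=np.where(v)[0]
    if len(i)==0: return []
    k=np.split(i,np.where(np.diff(i)>5)[0]+1); return [(a[0],a[-1]) for a in k]
li=[];ri=[];fo=[];no=[];fi=[]
for y in range(265,345,2):
    r=runs(m[y])
    if len(r)==2: li.append(onz(c,r[0][1]+.5,y,42)[:2]); ri.append(onz(c,r[1][1]+.5,y,42)[:2])
for x in range(450,483):
    r=runs(m[:,x])
    if x<464 and len(r)>=2: fi.append(onz(c,x,r[0][1]+.5,30)[:2]); fo.append(onz(c,x,r[0][0]-.5,42)[:2])
    if len(r)>=2: no.append(onz(c,x,r[-1][1]+.5,42)[:2])
def fit(P,n):
    vx,vy,x,y=cv2.fitLine(np.array(P,np.float32),cv2.DIST_HUBER,0,.01,.01).ravel()
    print(n,len(P),np.degrees(np.arctan2(vy,vx)) , (x,y)); return np.array([x,y])
P={n:fit(p,n) for n,p in dict(li=li,ri=ri,fo=fo,no=no,fi=fi).items()}
for d in (11,11.3,11.6,12):
    th=np.radians(d); ex=np.array([np.cos(th),np.sin(th)]);ey=np.array([-ex[1],ex[0]])
    yl=P['li']@ey; yr=P['ri']@ey; xf=P['fo']@ex; xn=P['no']@ex
    cy=((yl-71)+(yr+79))/2; cx=(xf+xn)/2
    S=cx*ex+cy*ey; r=np.array([618.3,-202.2])-S
    print(d,"w",yl-yr,"(150)","l",xf-xn,"fi-n",P['fi']@ex-xn,"seat",S,"red in cradle",r@ex,r@ey)
E
```

```text
li 40 11.439656 (np.float32(478.96143), np.float32(-230.68222))
ri 40 11.304711 (np.float32(481.5869), np.float32(-383.61243))
fo 14 -79.16134 (np.float32(628.60736), np.float32(-277.24805))
no 33 -78.26858 (np.float32(355.9545), np.float32(-290.6264))
fi 14 -79.15989 (np.float32(619.28186), np.float32(-280.16882))
11 w 150.62141445450703 (150) l 270.1961723690371 fi-n 260.4846971861431 seat [ 495.42787853 -300.12687427] red in cradle 139.2999430237145 72.68257571086204
11.3 w 150.48005633665326 (150) l 269.9888311675135 fi-n 260.2717938230764 seat [ 495.49591286 -300.02664499] red in cradle 139.5922418713647 71.86725469594901
11.6 w 150.33457273204056 (150) l 269.7740880857996 fi-n 260.0517549773065 seat [ 495.56287182 -299.92560134] red in cradle 139.88071372718932 71.0498537419245
12 w 150.13418407870154 (150) l 269.4762601457674 fi-n 259.7472806645106 seat [ 495.65046207 -299.78962944] red in cradle 140.2593761158445 69.95678908292156
```

```bash
cat >> h.py <<'E'
from scipy.spatial.transform import Rotation as Ro
def plan(x,y,z,yaw=None):
    """shift in tool axes (m) and turn (deg) to bring TCP to x,y,z with jaw axis (tool y) along yaw (mod 180)"""
    o=manip.get_obs(); R=Ro.from_quat(o["orientation"]).as_matrix()
    d=R.T@(np.array([x,y,z])-o["tcp_pos"])/1000
    cy=np.degrees(np.arctan2(R[1,1],R[0,1])); turn=0
    if yaw is not None: turn=-((yaw-cy+90)%180-90)
    print("to",np.round([x,y,z],1),"shift",d.round(4),"turn",round(turn,1),"| now",np.round(o["tcp_pos"],1),"yaw",round(cy,1),"j6",round(o["joints"][5],2),"w",round(o["grip_width"],1),"F",np.round(o["wrist_force"],1),"t",round(o["t"],2))
TR=np.array([466.,315.5]);TY=17.1
def intray(x,y):
    a=np.radians(TY); return TR+[x*np.cos(a)-y*np.sin(a),x*np.sin(a)+y*np.cos(a)]
E
python3 - <<'E'
from h import *
plan(459.5,85.7,120,TY)
for s in [(-70,-30),(-70,30),(70,30),(70,-30)]: print(s,intray(*s).round(1))
c=shot("top"); print(onz(c,259,186,0),onz(c,336,242,30),onz(c,317,314,24), onz(c,350,190,0))
E
```

```text
to [459.5  85.7 120. ] shift [-0.4126 -0.4553  0.1113] turn 55.4 | now [202.5 643.9 231.2] yaw 72.5 j6 -0.04 w 85.7 F [ 0.1 -0.7 -1.1] t 0.5
(-70, -30) [407.9 266.2]
(-70, 30) [390.3 323.6]
(70, 30) [524.1 364.8]
(70, -30) [541.7 307.4]
[737.32988507 158.19275514   0.        ] [608.01562734 -19.0552097   30.        ] [452.70998267  19.64277474  24.        ] [730.35371674 -49.28208963   0.        ]
```

>>> apply_moves:
  plan:
    - [-0.4126,-0.4553,0.03,55.4,0.06]
    - [-0.4126,-0.4553,0.03,55.4,0.06]
    - [-0.4126,-0.4553,0.03,55.4,0.06]
    - [-0.4126,-0.4553,0.03,55.4,0.06]
    - [-0.4126,-0.4553,0.03,55.4,0.06]
    - [-0.4126,-0.4553,0.03,55.4,0.06]
    - [-0.4126,-0.4553,0.03,55.4,0.06]
    - [-0.4126,-0.4553,0.111,55.4,0.06]
    - [-0.4126,-0.4553,0.111,55.4,0.06]
    - [-0.4126,-0.4553,0.111,55.4,0.06]
    - [-0.4126,-0.4553,0.111,55.4,0.06]
    - [-0.4126,-0.4553,0.111,55.4,0.06]
    - [-0.4126,-0.4553,0.111,55.4,0.06]
    - [-0.4126,-0.4553,0.111,55.4,0.06]
    - [-0.4126,-0.4553,0.111,55.4,0.06]
    - [-0.4126,-0.4553,0.111,55.4,0.06]
    - [-0.4126,-0.4553,0.111,55.4,0.06]
  squeeze: 40

```text
t: 2.25
tcp_pos: [459.6, 86.9, 121.0]
orientation: [0.593, 0.805, 0.001, 0.0]
wrist_force: [0.2, -0.1, 0.8]
grip_width: 59.8
```

```bash
python3 - <<'E'
from h import *
plan(459.5,85.7,3,TY)
c=shot("top","t5"); s=shot("side"); crop(s,180,200,340,320,5,"s5")
E
```

```text
to [459.5  85.7   3. ] shift [-0.0011 -0.0006  0.118 ] turn 0.1 | now [459.6  86.9 121. ] yaw 17.2 j6 -0.17 w 59.8 F [ 0.2 -0.1  0.8] t 2.25
```

View pics/t5.png

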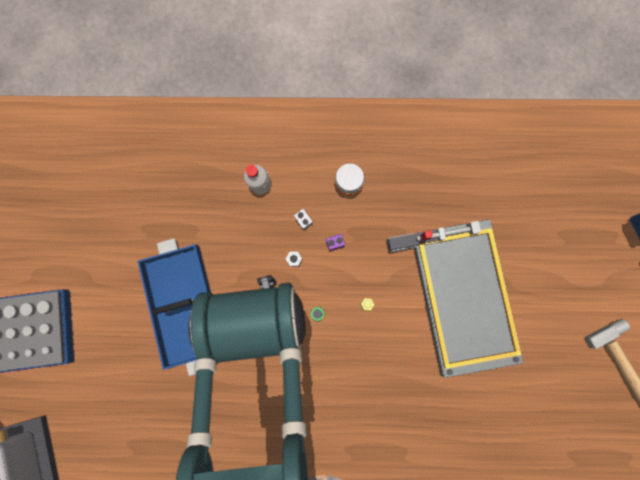

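View pics/s5.png

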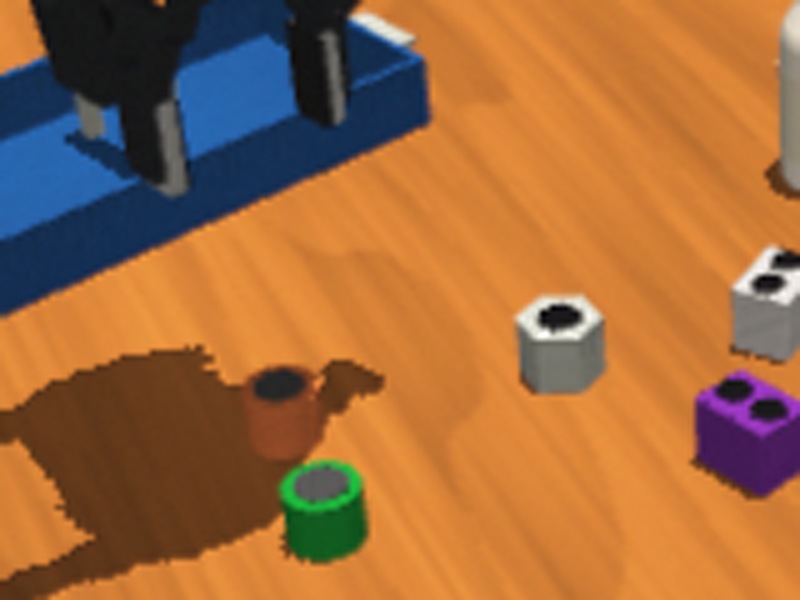

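The gripper is above the tappet (top-view tappet pixel ~(287,311) is hidden under the arm; side-view crop (280,410)). I'll descend and grip.

>>> apply_moves:
  plan:
    - [-0.001,-0.0006,0.04,0,0.06]
    - [-0.001,-0.0006,0.08,0,0.06]
    - [-0.001,-0.0006,0.105,0,0.06]
    - [-0.001,-0.0006,0.117,0,0.06]
    - [-0.001,-0.0006,0.117,0,0.06]
    - [-0.001,-0.0006,0.117,0,0.02]
    - [-0.001,-0.0006,0.117,0,0.02]
    - [-0.001,-0.0006,0.117,0,0.02]
    - [-0.001,-0.0006,0.117,0,0.02]
    - [-0.001,-0.0006,0.117,0,0.02]

```text
t: 3.35
tcp_pos: [461.4, 86.1, 5.8]
orientation: [0.593, 0.805, 0.002, 0.002]
wrist_force: [-0.3, 0.9, 6.1]
grip_width: 28.5
```

>>> apply_moves:
  plan:
    - [0,0,-0.03,0,0.02]
    - [0,0,-0.08,0,0.02]
    - [0,0,-0.13,0,0.02]
    - [0,0,-0.13,0,0.02]

```text
t: 3.75
tcp_pos: [467.0, 86.7, 144.3]
orientation: [0.593, 0.805, 0.007, 0.007]
wrist_force: [2.3, 0.8, -0.0]
grip_width: 28.5
```

```bash
python3 - <<'E'
from h import *
p=intray(-70,-30); plan(*p,16,TY)
E
```

```text
to [407.9 266.2  16. ] shift [ 0.1894 -0.0059  0.1275] turn 0.1 | now [467.   86.7 144.3] yaw 17.2 j6 -0.17 w 28.5 F [ 2.3  0.8 -0. ] t 3.75
```

>>> apply_moves:
  plan:
    - [0.05,-0.0015,0,0,0.02]
    - [0.1,-0.003,0,0,0.02]
    - [0.15,-0.0045,0,0,0.02]
    - [0.1895,-0.006,0,0,0.02]
    - [0.1895,-0.006,0,0,0.02]
    - [0.1895,-0.006,0.04,0,0.02]
    - [0.1895,-0.006,0.08,0,0.02]
    - [0.1895,-0.006,0.11,0,0.02]
    - [0.1895,-0.006,0.129,0,0.02]
    - [0.1895,-0.006,0.129,0,0.02]
    - [0.1895,-0.006,0.129,0,0.05]
    - [0.1895,-0.006,0.129,0,0.05]
    - [0.1895,-0.006,0.129,0,0.05]
    - [0.1895,-0.006,0.08,0,0.05]
    - [0.1895,-0.006,0.02,0,0.06]
    - [0.1895,-0.006,0,0,0.06]
    - [0.1895,-0.006,0,0,0.06]

```text
t: 5.45
tcp_pos: [409.3, 268.4, 150.7]
orientation: [0.593, 0.805, 0.014, 0.01]
wrist_force: [-0.5, -0.0, 0.3]
grip_width: 60.0
```

```bash
python3 - <<'E'
from h import *
plan(571.1,73.0,120,1)
c=shot("top","t6"); s=shot("side"); crop(s,130,180,290,300,5,"s6")
E
```

```text
to [571.1  73.  120. ] shift [-0.2346  0.0955  0.034 ] turn 16.2 | now [409.3 268.4 150.7] yaw 17.2 j6 0.24 w 60.0 F [-0.5 -0.   0.3] t 5.45
```

View pics/s6.png

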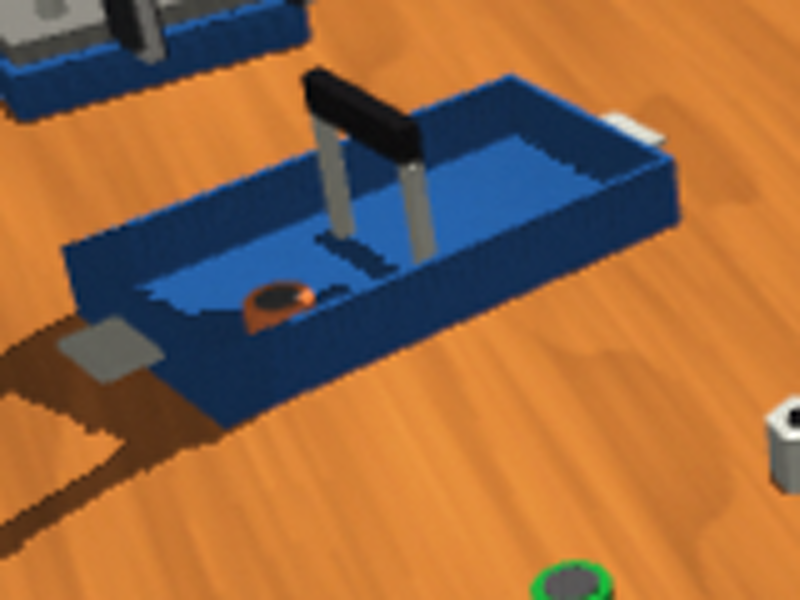

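Side crop: the tappet lies in the tray's near bay at (280,305). The tool tilt is drifting slightly, so I'll check it at rest.

```bash
cat >> h.py <<'E'
def tilt():
    o=manip.get_obs(); R=Ro.from_quat(o["orientation"]).as_matrix(); print("tool z",R[:,2].round(4),"joints",np.round(o["joints"],3),"vel",np.round(o["joint_vel"],3))
E
python3 - <<'E'
from h import *
tilt(); shot("top"); shot("top"); tilt()
E
```

```text
tool z [ 0.0242  0.0051 -0.9997] joints [ 0.535 -0.04   2.106 -0.009  1.052  0.239] vel [ 0.002  0.037  0.045  0.001 -0.     0.001]
tool z [ 0.0194  0.0023 -0.9998] joints [ 0.535 -0.037  2.109 -0.009  1.052  0.239] vel [ 0.001  0.019  0.013 -0.001 -0.     0.   ]
```

```bash
python3 - <<'E'
from h import *
for i in range(4): shot("top"); shot("top"); tilt()
plan(571.1,73.0,120,1)
E
```

```text
tool z [ 0.018   0.0014 -0.9998] joints [ 0.535 -0.036  2.11  -0.009  1.052  0.239] vel [ 0.     0.007 -0.002  0.001 -0.002 -0.001]
tool z [ 0.0182  0.0015 -0.9998] joints [ 0.535 -0.036  2.109 -0.009  1.052  0.239] vel [-0.    -0.001 -0.008  0.001  0.001 -0.001]
tool z [ 0.0189  0.002  -0.9998] joints [ 0.535 -0.036  2.108 -0.009  1.052  0.239] vel [-0.001 -0.003 -0.007 -0.001  0.001 -0.002]
tool z [ 0.0197  0.0024 -0.9998] joints [ 0.535 -0.036  2.108 -0.009  1.052  0.239] vel [ 0.001 -0.005 -0.005 -0.001  0.001  0.001]
to [571.1  73.  120. ] shift [-0.2332  0.1013  0.0257] turn 16.2 | now [404.8 265.7 142.9] yaw 17.2 j6 0.24 w 59.9 F [-0.1  0.  -1. ] t 6.05
```

>>> apply_moves:
  plan:
    - [-0.045,0.0195,0.005,3,0.06]
    - [-0.09,0.039,0.01,6,0.06]
    - [-0.135,0.0585,0.015,9,0.06]
    - [-0.18,0.078,0.02,12,0.06]
    - [-0.215,0.093,0.025,15,0.06]
    - [-0.233,0.101,0.0257,16.2,0.06]
    - [-0.233,0.101,0.0257,16.2,0.06]
    - [-0.233,0.101,0.0257,16.2,0.06]
    - [-0.233,0.101,0.0257,16.2,0.06]
    - [-0.233,0.101,0.0257,16.2,0.06]

```text
t: 7.05
tcp_pos: [569.9, 74.4, 120.1]
orientation: [0.7, 0.714, 0.008, 0.006]
wrist_force: [0.2, 0.3, 0.2]
grip_width: 59.9
```

```bash
python3 - <<'E'
from h import *
c=shot("top","t7"); s=shot("side"); crop(s,220,200,380,320,5,"s7"); tilt()
plan(571.1,73.0,4,1)
E
```

```text
tool z [ 0.0198  0.0026 -0.9998] joints [8.600e-02 1.590e-01 1.946e+00 1.000e-03 1.017e+00 6.500e-02] vel [-0.005  0.001 -0.004 -0.001 -0.002  0.   ]
to [571.1  73.    4. ] shift [-0.0015 -0.0014  0.1162] turn 0.1 | now [570.2  74.3 120.2] yaw 1.1 j6 0.07 w 60.0 F [-0.6 -0.1  0.6] t 7.15
```

View pics/s7.png

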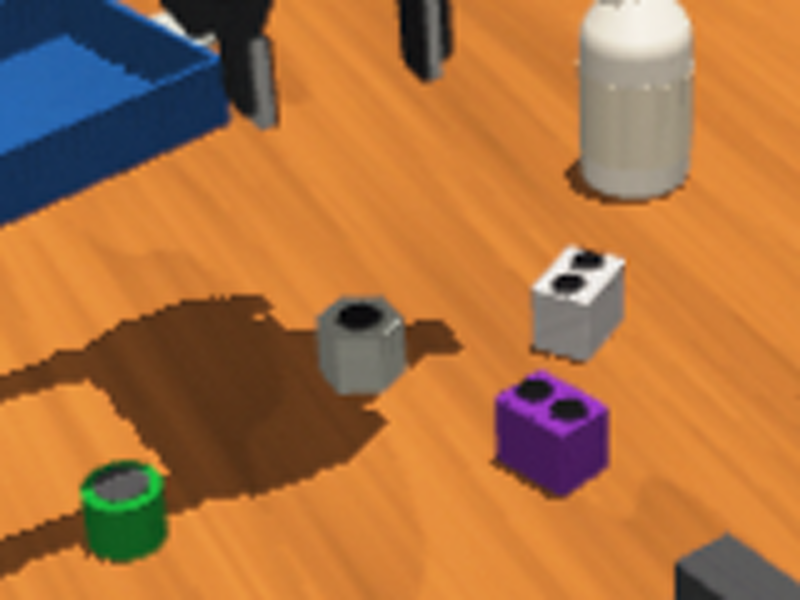

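View pics/t7.png

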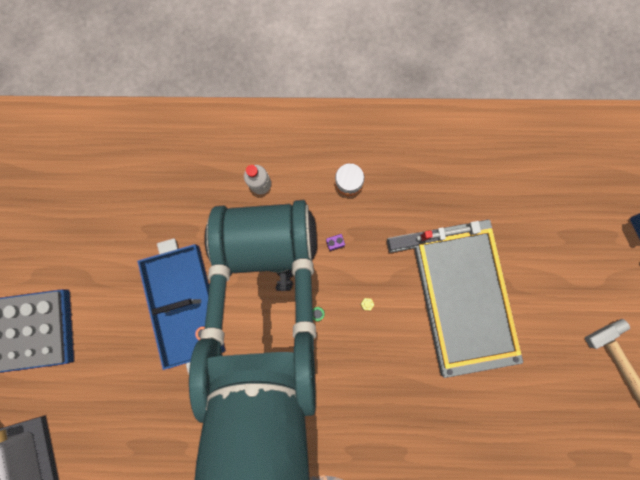

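Nut is unmoved (side crop (360,345), centred in the gripper's shadow), and the tappet shows in the tray at (202,333). I'll descend and grip.

>>> apply_moves:
  plan:
    - [-0.0015,-0.0014,0.04,0,0.06]
    - [-0.0015,-0.0014,0.08,0,0.06]
    - [-0.0015,-0.0014,0.105,0,0.06]
    - [-0.0015,-0.0014,0.116,0,0.06]
    - [-0.0015,-0.0014,0.116,0,0.06]
    - [-0.0015,-0.0014,0.116,0,0.06]
    - [-0.0015,-0.0014,0.116,0,0.02]
    - [-0.0015,-0.0014,0.116,0,0.02]
    - [-0.0015,-0.0014,0.116,0,0.02]
    - [-0.0015,-0.0014,0.116,0,0.02]
    - [-0.0015,-0.0014,0.116,0,0.02]
    - [-0.0015,-0.0014,0.08,0,0.02]
    - [-0.0015,-0.0014,0.03,0,0.02]
    - [-0.0015,-0.0014,-0.02,0,0.02]
    - [-0.0015,-0.0014,-0.02,0,0.02]
    - [-0.0015,-0.0014,-0.02,0,0.02]
    - [-0.0015,-0.0014,-0.02,0,0.02]

```text
t: 8.85
tcp_pos: [567.3, 72.5, 139.0]
orientation: [0.7, 0.714, 0.007, 0.006]
wrist_force: [-0.7, -0.3, -1.9]
grip_width: 29.1
```

```bash
python3 - <<'E'
from h import *
tilt()
plan(*intray(-70,30),14,TY); plan(*intray(-70,30),140,TY)
E
```

```text
tool z [ 0.0178  0.0024 -0.9998] joints [8.300e-02 1.350e-01 1.936e+00 1.000e-03 1.053e+00 6.300e-02] vel [ 0.     0.022  0.019 -0.001  0.001 -0.001]
to [390.3 323.6  14. ] shift [ 0.2543 -0.1742  0.1225] turn -16.0 | now [567.3  72.5 139. ] yaw 1.1 j6 0.06 w 29.1 F [-0.7 -0.3 -1.9] t 8.85
to [390.3 323.6 140. ] shift [ 0.2545 -0.172  -0.0035] turn -16.0 | now [567.3  72.5 139. ] yaw 1.1 j6 0.06 w 29.1 F [-0.7 -0.3 -1.9] t 8.85
```

>>> apply_moves:
  plan:
    - [0.0425,-0.0287,0,-3,0.02]
    - [0.085,-0.0574,0,-6,0.02]
    - [0.1275,-0.086,0,-9,0.02]
    - [0.17,-0.115,0,-12,0.02]
    - [0.2125,-0.1435,-0.002,-15,0.02]
    - [0.2545,-0.172,-0.0035,-16,0.02]
    - [0.2545,-0.172,-0.0035,-16,0.02]
    - [0.2545,-0.172,-0.0035,-16,0.02]
    - [0.2545,-0.173,0.03,-16,0.02]
    - [0.2545,-0.174,0.07,-16,0.02]
    - [0.2543,-0.1742,0.105,-16,0.02]
    - [0.2543,-0.1742,0.123,-16,0.02]
    - [0.2543,-0.1742,0.123,-16,0.02]
    - [0.2543,-0.1742,0.123,-16,0.05]
    - [0.2543,-0.1742,0.123,-16,0.05]
    - [0.2543,-0.1742,0.123,-16,0.05]
    - [0.2543,-0.1742,0.08,-16,0.05]
    - [0.2543,-0.1742,0.03,-16,0.06]
    - [0.2543,-0.1742,0,-16,0.06]
    - [0.2543,-0.1742,0,-16,0.06]

```text
t: 10.85
tcp_pos: [391.9, 326.2, 143.2]
orientation: [0.594, 0.804, 0.012, 0.008]
wrist_force: [1.1, 0.9, 0.6]
grip_width: 60.0
```

```bash
python3 - <<'E'
from h import *
c=shot("top","t8"); s=shot("side");shot("side");shot("side"); crop(s,130,180,290,300,5,"s8"); tilt()
cnt=big(mask(c,(0,0,150),(179,60,255),(290,205,318,234)))[0]; w=world(c,cv2.convexHull(cnt),30).astype(np.float32); print(cv2.minAreaRect(w))
plan(659.8,54.9,130,36.4)
E
```

```text
tool z [ 0.0163  0.0012 -0.9999] joints [ 0.651  0.014  2.073 -0.01   1.041  0.358] vel [-0.     0.019  0.013 -0.001 -0.     0.   ]
((659.7929077148438, 54.920738220214844), (36.158836364746094, 26.78933334350586), 36.42161178588867)
to [659.8  54.9 130. ] shift [-0.3361  0.1815  0.0095] turn -19.3 | now [387.2 322.6 135.3] yaw 17.1 j6 0.36 w 59.9 F [ 0.2 -0.4 -0.8] t 11.05
```

View pics/s8.png

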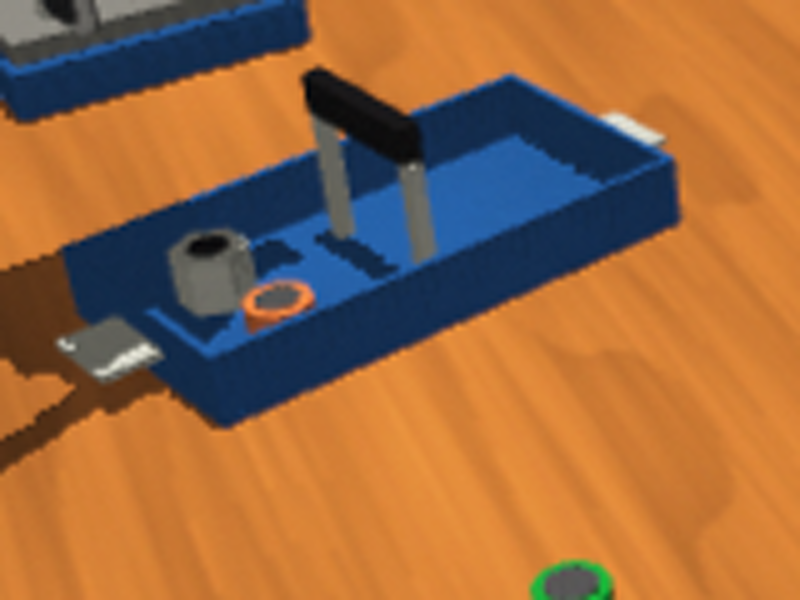

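View pics/t8.png

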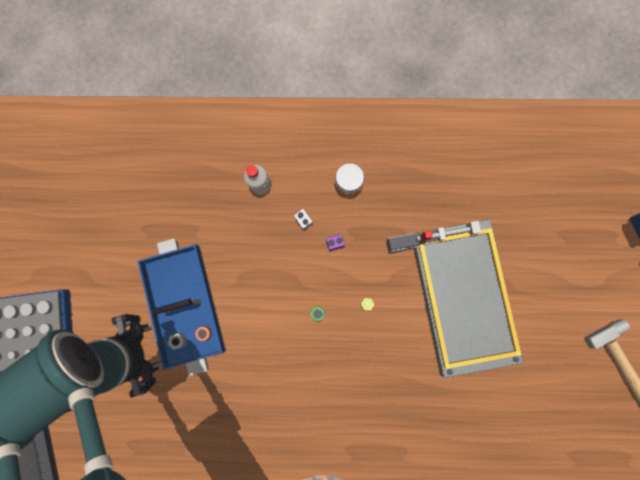

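Side crop and top view: the nut at (176,340) and tappet at (202,333) are both in the near bay, and the block hasn't moved. Next is the block.

>>> apply_moves:
  plan:
    - [-0.042,0.0227,0,-3,0.06]
    - [-0.084,0.0454,0,-6,0.06]
    - [-0.126,0.068,0,-9,0.06]
    - [-0.168,0.0907,0,-12,0.06]
    - [-0.21,0.1134,0,-15,0.06]
    - [-0.252,0.136,0,-18,0.06]
    - [-0.294,0.159,0.005,-19.3,0.06]
    - [-0.336,0.1815,0.0095,-19.3,0.06]
    - [-0.336,0.1815,0.0095,-19.3,0.06]
    - [-0.336,0.1815,0.0095,-19.3,0.06]
    - [-0.336,0.1815,0.0095,-19.3,0.06]
    - [-0.336,0.1815,0.0095,-19.3,0.06]

```text
t: 12.25
tcp_pos: [658.4, 56.2, 129.2]
orientation: [0.45, 0.893, 0.004, 0.006]
wrist_force: [0.3, 0.9, 0.3]
grip_width: 60.1
```

```bash
python3 - <<'E'
from h import *
s=shot("side"); s=shot("side"); crop(s,260,190,420,310,5,"s9"); tilt()
plan(659.8,54.9,5,36.4)
E
```

```text
tool z [ 0.0159  0.0013 -0.9999] joints [ 4.700e-02  3.050e-01  1.746e+00  1.000e-03  1.075e+00 -5.910e-01] vel [-0.003  0.    -0.006 -0.002 -0.001 -0.001]
to [659.8  54.9   5. ] shift [-0.0005 -0.0018  0.125 ] turn 0.1 | now [658.9  56.2 130. ] yaw 36.5 j6 -0.59 w 59.9 F [-0.4 -0.3 -0.5] t 12.35
```

View pics/s9.png

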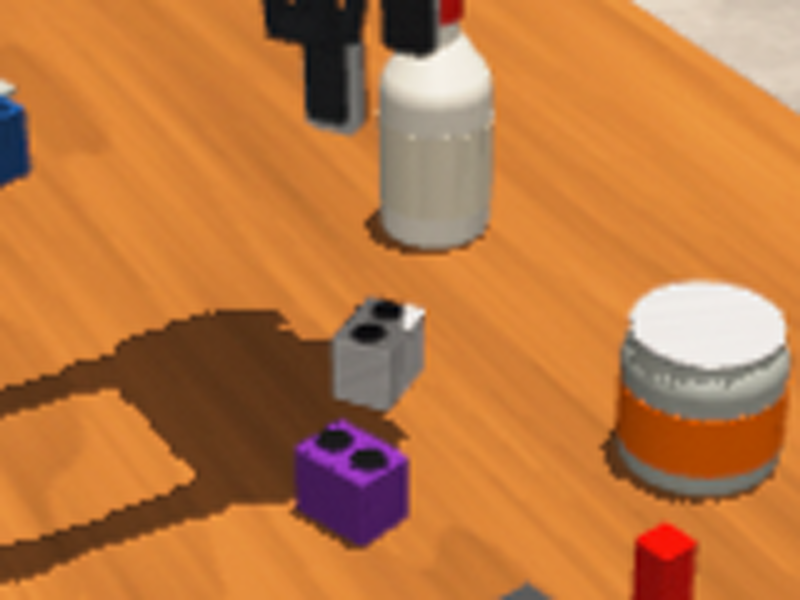

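Block is in place at side crop (375,355), under the gripper's shadow and clear of the bottle. I'll grip and lift it.

>>> apply_moves:
  plan:
    - [-0.0005,-0.0018,0.04,0,0.06]
    - [-0.0005,-0.0018,0.08,0,0.06]
    - [-0.0005,-0.0018,0.11,0,0.06]
    - [-0.0005,-0.0018,0.125,0,0.06]
    - [-0.0005,-0.0018,0.125,0,0.06]
    - [-0.0005,-0.0018,0.125,0,0.06]
    - [-0.0005,-0.0018,0.125,0,0.025]
    - [-0.0005,-0.0018,0.125,0,0.025]
    - [-0.0005,-0.0018,0.125,0,0.025]
    - [-0.0005,-0.0018,0.125,0,0.025]
    - [-0.0005,-0.0018,0.09,0,0.025]
    - [-0.0005,-0.0018,0.04,0,0.025]
    - [-0.0005,-0.0018,-0.01,0,0.025]
    - [-0.0005,-0.0018,-0.01,0,0.025]
    - [-0.0005,-0.0018,-0.01,0,0.025]
    - [-0.0005,-0.0018,-0.01,0,0.025]

```text
t: 13.95
tcp_pos: [656.4, 54.6, 138.7]
orientation: [0.45, 0.893, 0.004, 0.006]
wrist_force: [-0.6, 0.5, -1.9]
grip_width: 35.2
```

```bash
python3 - <<'E'
from h import *
tilt()
plan(*intray(72,30),140,TY);plan(*intray(72,30),15,TY)
E
```

```text
tool z [ 0.0137  0.0012 -0.9999] joints [ 4.500e-02  2.940e-01  1.743e+00  1.000e-03  1.091e+00 -5.930e-01] vel [ 0.001  0.023  0.021  0.001  0.003 -0.   ]
to [526.  365.3 140. ] shift [ 0.3273  0.0802 -0.0027] turn 19.4 | now [656.4  54.6 138.7] yaw 36.5 j6 -0.59 w 35.2 F [-0.6  0.5 -1.9] t 13.95
to [526.  365.3  15. ] shift [0.3282 0.0787 0.1223] turn 19.4 | now [656.4  54.6 138.7] yaw 36.5 j6 -0.59 w 35.2 F [-0.6  0.5 -1.9] t 13.95
```

>>> apply_moves:
  plan:
    - [0.041,0.01,0,3,0.025]
    - [0.082,0.02,0,6,0.025]
    - [0.123,0.03,0,9,0.025]
    - [0.164,0.04,0,12,0.025]
    - [0.205,0.05,0,15,0.025]
    - [0.246,0.06,0,18,0.025]
    - [0.287,0.07,0,19.4,0.025]
    - [0.3275,0.08,-0.002,19.4,0.025]
    - [0.3275,0.08,-0.002,19.4,0.025]
    - [0.3275,0.08,-0.002,19.4,0.025]
    - [0.328,0.079,0.04,19.4,0.025]
    - [0.328,0.079,0.08,19.4,0.025]
    - [0.328,0.079,0.108,19.4,0.025]
    - [0.328,0.079,0.1225,19.4,0.025]
    - [0.328,0.079,0.1225,19.4,0.025]
    - [0.328,0.079,0.1225,19.4,0.06]
    - [0.328,0.079,0.1225,19.4,0.06]
    - [0.328,0.079,0.1225,19.4,0.06]
    - [0.328,0.079,0.06,19.4,0.06]
    - [0.328,0.079,0,19.4,0.06]

```text
t: 15.95
tcp_pos: [523.6, 364.2, 113.9]
orientation: [0.594, 0.804, 0.002, 0.004]
wrist_force: [1.2, -0.0, -0.1]
grip_width: 60.1
```

>>> apply_moves:
  plan:
    - [0,0,-0.01,0,0.06]
    - [0,0,-0.01,0,0.06]
    - [0,0,-0.01,0,0.06]
    - [0,0,-0.01,0,0.06]

```text
t: 16.35
tcp_pos: [522.1, 363.3, 121.5]
orientation: [0.594, 0.804, 0.001, 0.004]
wrist_force: [-0.9, -0.0, -0.2]
grip_width: 59.8
```

```bash
python3 - <<'E'
from h import *
c=shot("top","t10"); s=shot("side"); crop(s,130,180,290,300,5,"s10"); tilt()
cnt=big(mask(c,(22,60,120),(35,255,255),(340,280,400,330)))[0]; w=world(c,cv2.convexHull(cnt),22).astype(np.float32); r=cv2.minAreaRect(w); print(r)
crop(c,345,282,395,326,12,"t10p")
plan(475.8,-87.4,130,0)
E
```

```text
tool z [ 0.0066 -0.0034 -1.    ] joints [ 0.572  0.276  1.8   -0.007  1.062  0.277] vel [-0.001  0.003 -0.007  0.001  0.002 -0.   ]
((475.74542236328125, -87.46540069580078), (24.02916717529297, 24.372907638549805), 45.42397689819336)
to [475.8 -87.4 130. ] shift [-0.4172 -0.1769 -0.0073] turn 17.1 | now [522.2 363.3 121.4] yaw 17.1 j6 0.28 w 59.8 F [-0.4 -0.2  0.2] t 16.45
```

View pics/s10.png

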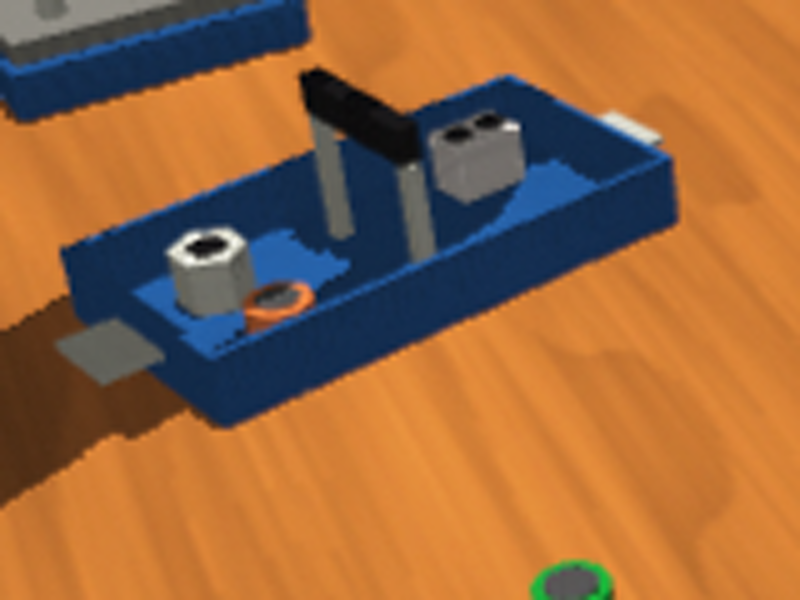

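View pics/t10p.png

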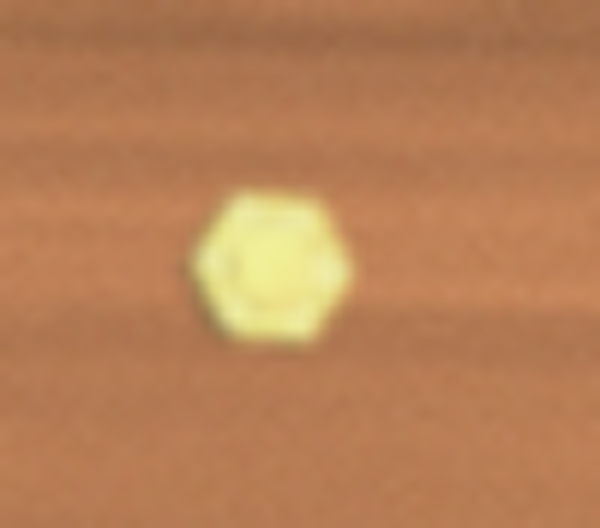

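Block in the far bay at side crop (478,155). The plug is a clean hexagon, flats square to world x within about 2°, at (475.8,-87.4). Next is the plug.

>>> apply_moves:
  plan:
    - [-0.046,-0.0195,-0.005,2,0.06]
    - [-0.092,-0.039,-0.01,4,0.06]
    - [-0.138,-0.0585,-0.01,6,0.06]
    - [-0.184,-0.078,-0.01,8,0.06]
    - [-0.23,-0.0975,-0.01,10,0.06]
    - [-0.276,-0.117,-0.01,12,0.06]
    - [-0.322,-0.1365,-0.01,15,0.06]
    - [-0.368,-0.156,-0.008,18,0.06]
    - [-0.417,-0.177,-0.007,19,0.06]
    - [-0.417,-0.177,-0.007,19,0.06]
    - [-0.417,-0.177,-0.007,19,0.06]
    - [-0.417,-0.177,-0.007,19,0.06]
    - [-0.417,-0.177,-0.007,19,0.06]
    - [-0.417,-0.177,-0.007,19,0.06]

```text
t: 17.85
tcp_pos: [475.8, -85.8, 129.5]
orientation: [0.718, 0.696, 0.001, 0.003]
wrist_force: [0.2, 0.4, -0.6]
grip_width: 59.7
```

```bash
python3 - <<'E'
from h import *
c=shot("top","t11");s=shot("side"); crop(s,200,260,360,380,5,"s11"); tilt()
plan(475.8,-87.4,3,-2)
E
```

```text
tool z [ 0.0066 -0.0033 -1.    ] joints [-2.290e-01 -1.500e-02  2.114e+00 -2.000e-03  1.036e+00 -1.980e-01] vel [-0.007  0.     0.     0.     0.002  0.001]
to [475.8 -87.4   3. ] shift [-0.0009 -0.0009  0.1266] turn 0.2 | now [475.9 -86.1 129.6] yaw -1.8 j6 -0.2 w 59.7 F [-0.6 -0.1  0.7] t 17.95
```

View pics/s11.png

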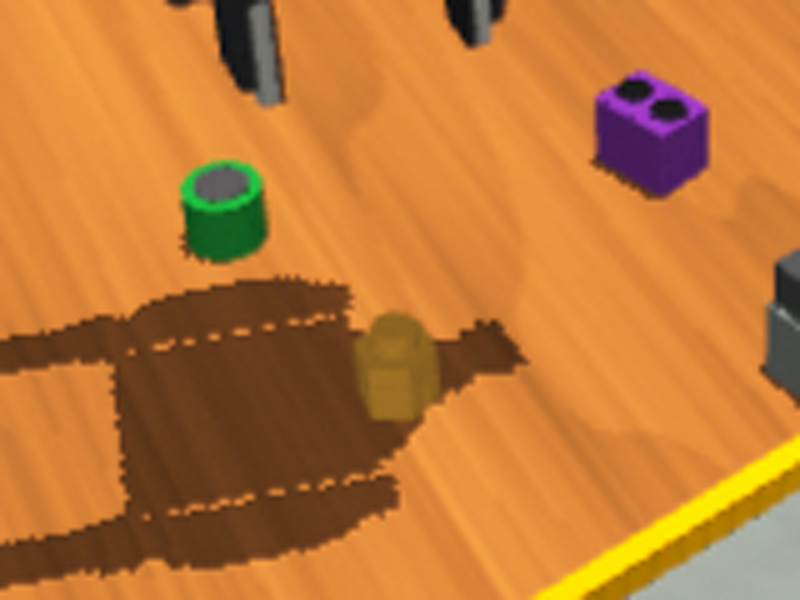

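View pics/t11.png

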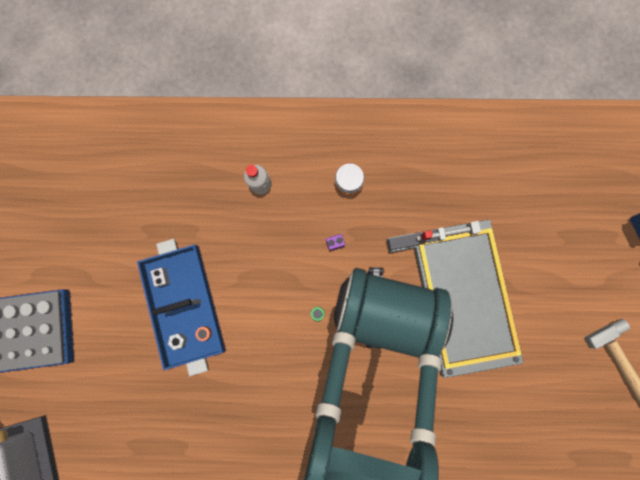

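The plug is still at side (279,334), same as before. Nut, tappet and block are in the tray at top (176,341), (203,333) and (158,277). Gripping.

>>> apply_moves:
  plan:
    - [-0.001,-0.001,0.04,0,0.06]
    - [-0.001,-0.001,0.08,0,0.06]
    - [-0.001,-0.001,0.11,0,0.06]
    - [-0.001,-0.001,0.1265,0,0.06]
    - [-0.001,-0.001,0.1265,0,0.06]
    - [-0.001,-0.001,0.1265,0,0.06]
    - [-0.001,-0.001,0.1265,0,0.015]
    - [-0.001,-0.001,0.1265,0,0.015]
    - [-0.001,-0.001,0.1265,0,0.015]
    - [-0.001,-0.001,0.1265,0,0.015]
    - [-0.001,-0.001,0.1265,0,0.015]
    - [-0.001,-0.001,0.09,0,0.015]
    - [-0.001,-0.001,0.04,0,0.015]
    - [-0.001,-0.001,-0.01,0,0.015]
    - [-0.001,-0.001,-0.01,0,0.015]
    - [-0.001,-0.001,-0.01,0,0.015]
    - [-0.001,-0.001,-0.01,0,0.015]

```text
t: 19.65
tcp_pos: [473.4, -86.8, 138.3]
orientation: [0.718, 0.696, 0.001, 0.002]
wrist_force: [-0.3, 0.5, -0.5]
grip_width: 22.5
```

```bash
python3 - <<'E'
from h import *
tilt()
plan(*intray(72,-30),140,TY);plan(*intray(72,-30),14,TY)
E
```

```text
tool z [ 0.0042 -0.0028 -1.    ] joints [-2.320e-01 -2.800e-02  2.109e+00 -2.000e-03  1.056e+00 -2.000e-01] vel [-0.001  0.022  0.019 -0.001  0.003  0.   ]
to [543.6 308.  140. ] shift [ 0.3967  0.058  -0.0025] turn -18.9 | now [473.4 -86.8 138.3] yaw -1.8 j6 -0.2 w 22.5 F [-0.3  0.5 -0.5] t 19.65
to [543.6 308.   14. ] shift [0.3971 0.0575 0.1235] turn -18.9 | now [473.4 -86.8 138.3] yaw -1.8 j6 -0.2 w 22.5 F [-0.3  0.5 -0.5] t 19.65
```

>>> apply_moves:
  plan:
    - [0.044,0.0065,0,-2,0.015]
    - [0.088,0.013,0,-4,0.015]
    - [0.132,0.0195,0,-6,0.015]
    - [0.176,0.026,0,-8,0.015]
    - [0.22,0.0325,0,-10,0.015]
    - [0.264,0.039,0,-12,0.015]
    - [0.308,0.0455,0,-14,0.015]
    - [0.352,0.052,0,-17,0.015]
    - [0.397,0.058,-0.002,-18.9,0.015]
    - [0.397,0.058,-0.002,-18.9,0.015]
    - [0.397,0.058,-0.002,-18.9,0.015]
    - [0.397,0.058,0.04,-18.9,0.015]
    - [0.397,0.0575,0.08,-18.9,0.015]
    - [0.397,0.0575,0.11,-18.9,0.015]
    - [0.397,0.0575,0.124,-18.9,0.015]
    - [0.397,0.0575,0.124,-18.9,0.015]
    - [0.397,0.0575,0.124,-18.9,0.05]
    - [0.397,0.0575,0.124,-18.9,0.05]
    - [0.397,0.0575,0.06,-18.9,0.05]
    - [0.397,0.0575,0,-18.9,0.05]

```text
t: 21.65
tcp_pos: [542.0, 307.3, 113.4]
orientation: [0.594, 0.804, -0.002, 0.002]
wrist_force: [0.4, 0.5, 0.5]
grip_width: 49.9
```

>>> apply_moves:
  plan:
    - [0,0,-0.01,0,0.05]
    - [0,0,-0.01,0,0.05]
    - [0,0,-0.01,0,0.05]
    - [0,0,-0.01,0,0.05]

```text
t: 22.05
tcp_pos: [540.5, 306.5, 121.2]
orientation: [0.594, 0.804, -0.003, 0.001]
wrist_force: [0.1, -0.2, -0.7]
grip_width: 49.8
```

```bash
python3 - <<'E'
from h import *
c=shot("top","t12");s=shot("side"); crop(s,130,180,290,300,5,"s12"); tilt()
plan(618.3,-202.2,150,-78.6)
E
```

```text
tool z [-0.0026 -0.0064 -1.    ] joints [ 0.478  0.256  1.826 -0.005  1.064  0.182] vel [-0.     0.002 -0.007  0.001  0.    -0.001]
to [ 618.3 -202.2  150. ] shift [-0.5093 -0.0756 -0.026 ] turn -84.3 | now [540.5 306.6 121. ] yaw 17.1 j6 0.18 w 50.1 F [-0.5  0.4  0.1] t 22.15
```

View pics/s12.png

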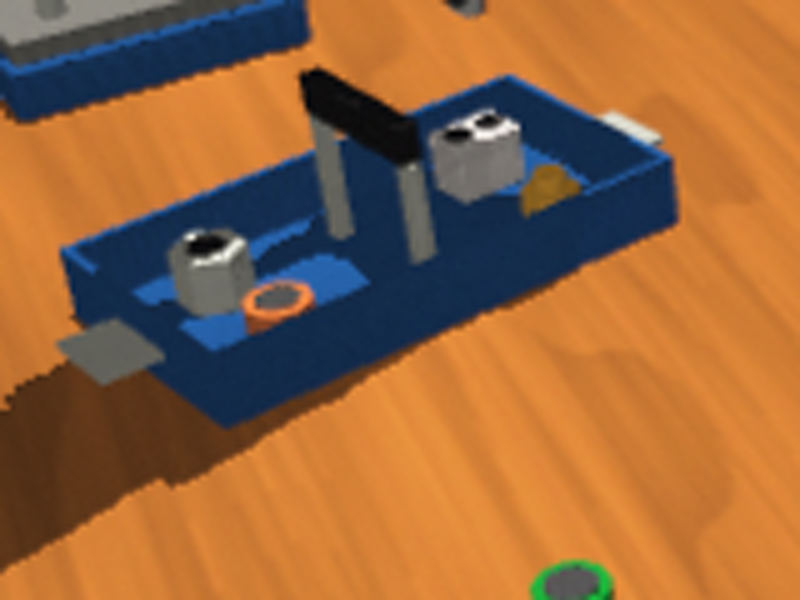

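View pics/t12.png

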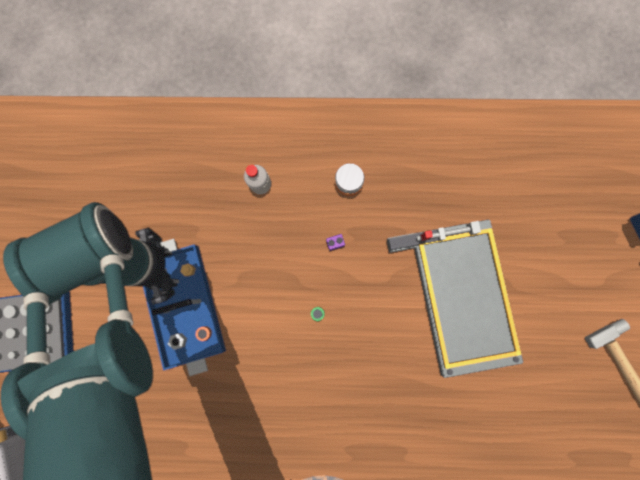

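All four parts are in the tray (plug at top (188,270), side crop (550,190)). Next I draw the bolt, moving above the red handle with the jaws along the bolt's travel (turn +95.7).

>>> apply_moves:
  plan:
    - [-0.045,-0.006,-0.01,7.5,0.05]
    - [-0.09,-0.013,-0.02,15,0.05]
    - [-0.135,-0.02,-0.026,23,0.05]
    - [-0.18,-0.027,-0.026,31,0.05]
    - [-0.225,-0.033,-0.026,39,0.05]
    - [-0.27,-0.04,-0.026,47,0.05]
    - [-0.315,-0.047,-0.026,55,0.05]
    - [-0.36,-0.053,-0.026,63,0.05]
    - [-0.405,-0.06,-0.026,71,0.05]
    - [-0.45,-0.067,-0.026,79,0.05]
    - [-0.49,-0.073,-0.026,87,0.05]
    - [-0.509,-0.0755,-0.026,95.7,0.05]
    - [-0.509,-0.0755,-0.026,95.7,0.05]
    - [-0.509,-0.0755,-0.026,95.7,0.05]
    - [-0.509,-0.0755,-0.026,95.7,0.05]
    - [-0.509,-0.0755,-0.026,95.7,0.05]
    - [-0.509,-0.0755,-0.026,95.7,0.05]

```text
t: 23.85
tcp_pos: [618.3, -200.7, 150.0]
orientation: [0.995, 0.101, -0.002, 0.003]
wrist_force: [-0.1, -0.0, 0.6]
grip_width: 50.0
```

```bash
python3 - <<'E'
from h import *
c=shot("top","t13");s=shot("side"); crop(s,320,230,480,350,5,"s13"); tilt()
plan(618.3,-202.2,77,-78.6)
E
```

```text
tool z [-0.0024 -0.0064 -1.    ] joints [-0.349  0.277  1.741 -0.008  1.123  1.024] vel [-0.003  0.002 -0.003 -0.003  0.    -0.   ]
to [ 618.3 -202.2   77. ] shift [-0.      0.0006  0.0732] turn 0.1 | now [ 618.4 -201.1  150.2] yaw -78.5 j6 1.02 w 50.1 F [-0.1 -0.3 -0.5] t 23.95
```

View pics/s13.png

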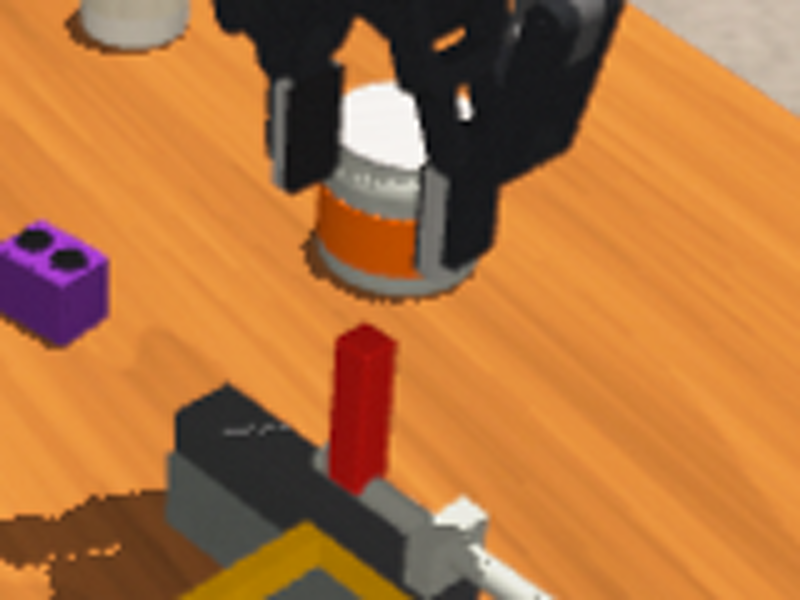

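>>> apply_moves:
  plan:
    - [0,0.0006,0.03,0,0.05]
    - [0,0.0006,0.055,0,0.05]
    - [0,0.0006,0.0715,0,0.05]
    - [0,0.0006,0.0715,0,0.05]
    - [0,0.0006,0.0715,0,0.05]
    - [0,0.0006,0.0715,0,0.005]
    - [0,0.0006,0.0715,0,0.005]
    - [0,0.0006,0.0715,0,0.005]
    - [0,0.0006,0.0715,0,0.005]
    - [0,0.0006,0.0715,0,0.005]

```text
t: 24.95
tcp_pos: [619.4, -202.5, 80.3]
orientation: [0.995, 0.1, -0.0, 0.004]
wrist_force: [0.2, 0.4, 5.2]
grip_width: 13.2
```

```bash
python3 - <<'E'
from h import *
tilt()
plan(618.3,-202.2,77,-78.6)
E
```

```text
tool z [ 1.e-04 -7.e-03 -1.e+00] joints [-0.351  0.346  1.792 -0.008  1.001  1.024] vel [ 0.     0.     0.    -0.001  0.     0.001]
to [ 618.3 -202.2   77. ] shift [-0.001  -0.0005  0.0033] turn 0.1 | now [ 619.4 -202.5   80.3] yaw -78.5 j6 1.02 w 13.2 F [0.2 0.4 5.2] t 24.95
```

Gripped (13.2 mm ≈ 14 mm post). I'll draw back slowly and watch the force.

>>> apply_moves:
  plan:
    - [0,-0.01,0,0,0.005]
    - [0,-0.02,0,0,0.005]
    - [0,-0.03,0,0,0.005]
    - [0,-0.038,0,0,0.005]
    - [0,-0.043,0,0,0.005]
    - [0,-0.046,0,0,0.005]
    - [0,-0.046,0,0,0.005]
    - [0,-0.046,0,0,0.005]

```text
t: 25.75
tcp_pos: [610.1, -156.4, 80.4]
orientation: [0.995, 0.1, -0.0, 0.003]
wrist_force: [-1.6, 2.1, 6.4]
grip_width: 13.5
```

```bash
python3 - <<'E'
from h import *
tilt(); plan(608,-154,80,-78.6)
E
```

```text
tool z [-3.0e-04 -5.5e-03 -1.0e+00] joints [-0.287  0.31   1.841 -0.006  0.99   1.086] vel [-0.003 -0.001 -0.002  0.002  0.001  0.   ]
to [ 608 -154   80] shift [-0.0016 -0.0028  0.0003] turn 0.1 | now [ 610.1 -156.4   80.4] yaw -78.5 j6 1.09 w 13.5 F [-1.6  2.1  6.4] t 25.75
```

>>> apply_moves:
  plan:
    - [0,-0.002,0,0,0.005]
    - [0,-0.004,0,0,0.005]
    - [0,-0.005,0,0,0.005]
    - [0,-0.005,0,0,0.005]

```text
t: 26.15
tcp_pos: [609.5, -153.3, 80.3]
orientation: [0.995, 0.1, -0.0, 0.004]
wrist_force: [1.5, -7.8, 2.3]
grip_width: 13.6
```

Stop reached (force 8 N back along the travel). I'll release and rise.

>>> apply_moves:
  plan:
    - [0,0.001,0,0,0.05]
    - [0,0.001,0,0,0.05]
    - [0,0.001,0,0,0.05]
    - [0,0.001,0,0,0.05]
    - [0,0.001,-0.03,0,0.05]
    - [0,0.001,-0.07,0,0.05]
    - [0,0.001,-0.09,0,0.05]
    - [0,0.001,-0.09,0,0.05]
    - [0,0.001,-0.09,0,0.05]
    - [0,0.001,-0.09,0,0.05]

```text
t: 27.15
tcp_pos: [608.3, -153.0, 168.3]
orientation: [0.995, 0.1, -0.002, 0.004]
wrist_force: [0.0, -0.6, -0.4]
grip_width: 50.0
```

```bash
python3 - <<'E'
from h import *
c=shot("top","t14");s=shot("side"); crop(s,320,260,480,380,5,"s14"); tilt()
m=mask(c,(100,110,60),(125,255,255),(125,230,235,380)); 
def rect(roi):
    cnt=big(mask(c,(0,0,110),(179,70,255),roi))[0]; return np.array(cv2.minAreaRect(world(c,cv2.convexHull(cnt),19).astype(np.float32))[0])
a=rect((150,230,185,256));b=rect((180,355,215,385)); print((a+b)/2,np.degrees(np.arctan2(*(a-b)[::-1])))
crop(c,120,230,240,380,4,"t14b")
plan(466,315.5,170,17.1)
E
```

```text
tool z [-0.0028 -0.0074 -1.    ] joints [-0.282  0.221  1.776 -0.009  1.145  1.092] vel [ 0.    -0.001 -0.007  0.002  0.001 -0.001]
[465.31465149 316.76521301] 15.21118569196389
to [466.  315.5 170. ] shift [-0.046  -0.4875 -0.005 ] turn 84.4 | now [ 608.3 -153.1  168.1] yaw -78.5 j6 1.09 w 50.1 F [ 0.2  0.8 -0.6] t 27.25
```

View pics/s14.png

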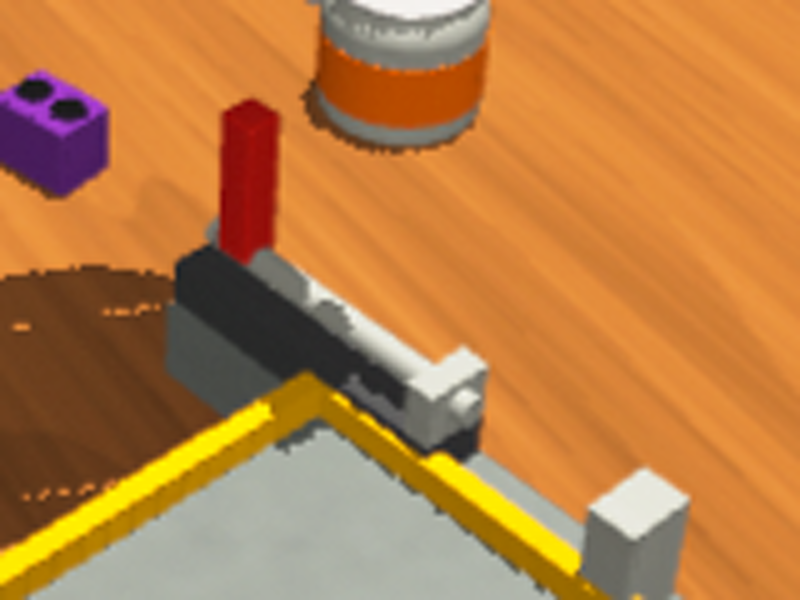

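View pics/t14b.png

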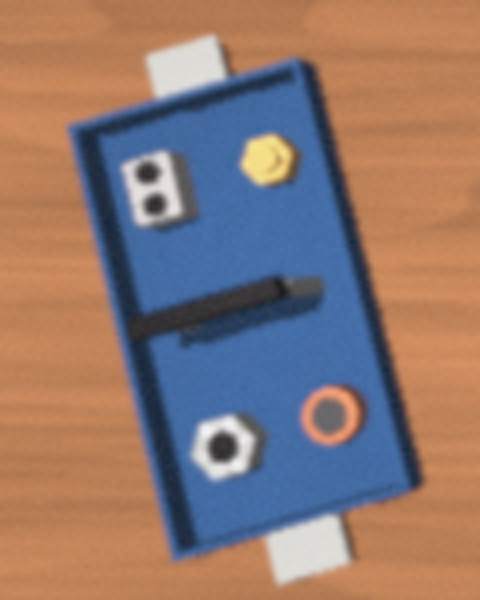

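Bolt is fully drawn: rod tip is at the guide, side crop (465,400). All four parts are in the tray: block (155,190), plug (268,160), nut (225,447), tappet (332,415) in the crop. I'll re-measure the tray pose consistently with the first time.

```bash
python3 - <<'E'
from h import *
c=shot("top")
def rect(roi):
    cnt=big(mask(c,(0,0,130),(179,60,255),roi))[0]; r=cv2.minAreaRect(world(c,cv2.convexHull(cnt),19).astype(np.float32));print(r); return np.array(r[0])
a=rect((150,230,185,256));b=rect((180,362,215,385)); print((a+b)/2,np.degrees(np.arctan2(*(a-b)[::-1])))
crop(c,140,280,220,330,9,"t15")
E
```

```text
((593.1884155273438, 360.0144348144531), (25.675565719604492, 49.734317779541016), 17.343505859375)
((336.8595886230469, 275.3721008300781), (28.01039695739746, 41.37405014038086), 17.466033935546875)
[465.02400208 317.69326782] 18.27373815698304
```

View pics/t15.png

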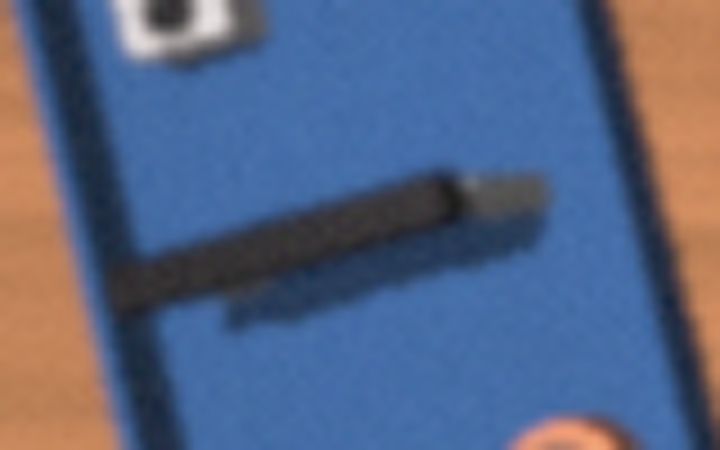

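>>> apply_moves:
  plan:
    - [-0.004,-0.044,-0.005,-8,0.05]
    - [-0.008,-0.088,-0.01,-16,0.05]
    - [-0.012,-0.132,-0.01,-24,0.05]
    - [-0.016,-0.176,-0.01,-32,0.05]
    - [-0.021,-0.22,-0.01,-40,0.05]
    - [-0.025,-0.264,-0.01,-48,0.05]
    - [-0.029,-0.308,-0.01,-56,0.05]
    - [-0.033,-0.352,-0.01,-64,0.05]
    - [-0.037,-0.396,-0.01,-72,0.05]
    - [-0.041,-0.44,-0.01,-80,0.05]
    - [-0.044,-0.47,-0.005,-88,0.05]
    - [-0.046,-0.4875,-0.005,-95.9,0.05]
    - [-0.046,-0.4875,-0.005,-95.9,0.05]
    - [-0.046,-0.4875,-0.005,-95.9,0.05]
    - [-0.046,-0.4875,-0.005,-95.9,0.05]
    - [-0.046,-0.4875,-0.005,-95.9,0.05]
    - [-0.046,-0.4875,-0.005,-95.9,0.05]
  squeeze: 100

```text
t: 29.0
tcp_pos: [466.5, 314.5, 170.1]
orientation: [0.593, 0.805, -0.004, 0.001]
wrist_force: [-0.0, -0.3, -1.2]
grip_width: 49.9
```

```bash
python3 - <<'E'
from h import *
s=shot("side");s=shot("side"); crop(s,130,150,290,270,5,"s16"); tilt()
plan(466,315.3,59,17.4)
E
```

```text
tool z [-0.0023 -0.0075 -1.    ] joints [ 0.553  0.104  1.909 -0.006  1.135  0.253] vel [ 0.002  0.    -0.001  0.    -0.002 -0.001]
to [466.  315.3  59. ] shift [0.0014 0.0002 0.1112] turn -0.1 | now [466.5 314.8 170.2] yaw 17.3 j6 0.25 w 50.0 F [ 0.1 -0.4  0.7] t 29.1
```

View pics/s16.png

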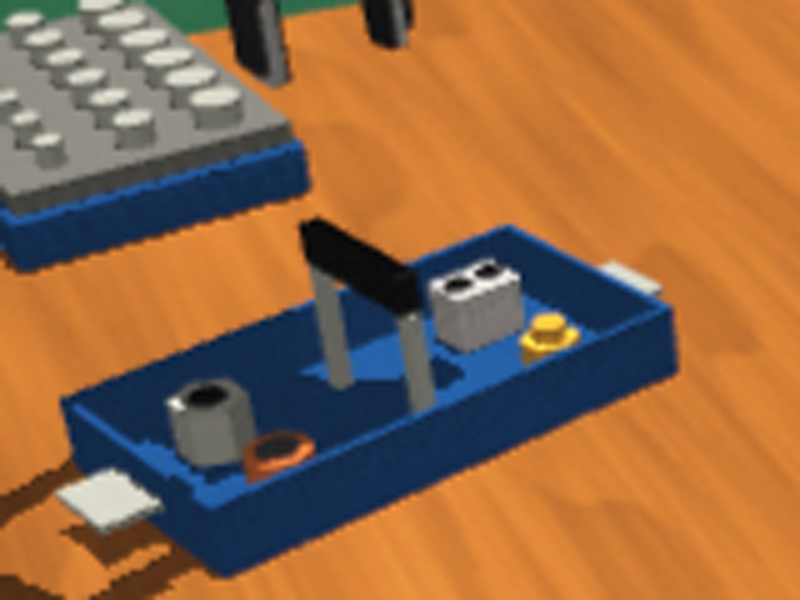

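Open fingers are straddling above the handle bar (crop (355,265)). All four parts are visible in the tray. I'll descend and grip.

>>> apply_moves:
  plan:
    - [0.001,0,0.04,0,0.05]
    - [0.001,0,0.075,0,0.05]
    - [0.001,0,0.1,0,0.05]
    - [0.001,0,0.111,0,0.05]
    - [0.001,0,0.111,0,0.05]
    - [0.001,0,0.111,0,0.05]
    - [0.001,0,0.111,0,0.005]
    - [0.001,0,0.111,0,0.005]
    - [0.001,0,0.111,0,0.005]
    - [0.001,0,0.111,0,0.005]
    - [0.001,0,0.111,0,0.005]
    - [0.001,0,0.111,0,0.005]
  squeeze: 100

```text
t: 30.3
tcp_pos: [466.5, 315.4, 60.9]
orientation: [0.592, 0.806, -0.003, 0.002]
wrist_force: [-2.0, -0.6, 6.3]
grip_width: 10.1
```

>>> apply_moves:
  plan:
    - [0,0,-0.005,0,0.005]
    - [0,0,-0.01,0,0.005]
    - [0,0,-0.015,0,0.005]
    - [0,0,-0.02,0,0.005]
    - [0,0,-0.02,0,0.005]
    - [0,0,-0.02,0,0.005]

```text
t: 30.9
tcp_pos: [466.5, 315.5, 80.9]
orientation: [0.593, 0.806, -0.003, 0.002]
wrist_force: [-0.1, -0.3, -6.2]
grip_width: 10.3
```

```bash
python3 - <<'E'
from h import *
s=shot("side","s17f"); crop(s,130,150,290,270,5,"s17"); tilt()
plan(466,315.3,190,17.4)
E
```

```text
tool z [-0.0013 -0.0068 -1.    ] joints [ 0.554  0.198  1.983 -0.006  0.966  0.255] vel [ 0.     0.004  0.004  0.001  0.001 -0.005]
to [466.  315.3 190. ] shift [-0.0007 -0.0007 -0.1093] turn -0.1 | now [466.3 315.4  80.7] yaw 17.3 j6 0.25 w 10.4 F [-0.  -0.8 -5.2] t 30.95
```

View pics/s17.png

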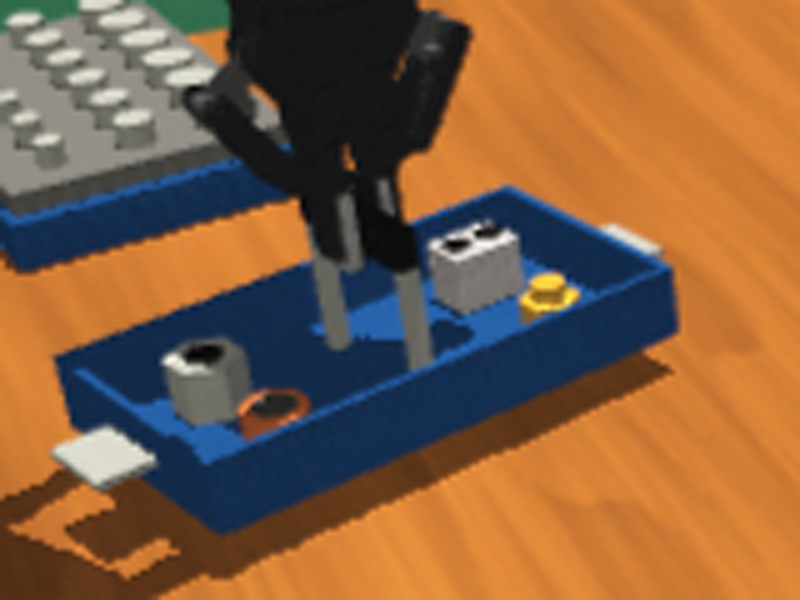

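The tray is lifted, level, with all parts aboard. I'll raise it to clear the bolt post.

>>> apply_moves:
  plan:
    - [0,0,-0.01,0,0.005]
    - [0,0,-0.03,0,0.005]
    - [0,0,-0.05,0,0.005]
    - [0,0,-0.07,0,0.005]
    - [0,0,-0.09,0,0.005]
    - [0,0,-0.105,0,0.005]
    - [0,0,-0.11,0,0.005]
    - [0,0,-0.11,0,0.005]
    - [0,0,-0.11,0,0.005]
    - [0,0,-0.11,0,0.005]
    - [0,0,-0.11,0,0.005]

```text
t: 32.05
tcp_pos: [465.8, 315.7, 189.4]
orientation: [0.593, 0.806, -0.004, 0.001]
wrist_force: [0.5, -0.1, -6.4]
grip_width: 10.4
```

```bash
python3 - <<'E'
from h import *
tilt(); plan(495.5,-300,190,11.3)
E
```

```text
tool z [-0.0033 -0.008  -1.    ] joints [ 0.555  0.088  1.889 -0.005  1.172  0.254] vel [ 0.    -0.002 -0.006  0.001 -0.002 -0.003]
to [ 495.5 -300.   190. ] shift [-0.5966 -0.155   0.0042] turn 6.0 | now [465.8 315.7 189.4] yaw 17.3 j6 0.25 w 10.4 F [ 0.5 -0.1 -6.4] t 32.05
```

>>> apply_moves:
  plan:
    - [-0.009,-0.0023,0,0,0.005]
    - [-0.027,-0.007,0,0.3,0.005]
    - [-0.054,-0.014,0,0.5,0.005]
    - [-0.0865,-0.0225,0,0.9,0.005]
    - [-0.119,-0.031,0,1.2,0.005]
    - [-0.155,-0.04,0,1.6,0.005]
    - [-0.191,-0.0495,0,1.9,0.005]
    - [-0.227,-0.059,0,2.3,0.005]
    - [-0.2625,-0.068,0,2.6,0.005]
    - [-0.298,-0.0775,0,3,0.005]
    - [-0.334,-0.087,0,3.4,0.005]
    - [-0.37,-0.096,0,3.7,0.005]
    - [-0.4055,-0.1055,0,4.1,0.005]
    - [-0.4415,-0.1145,0,4.4,0.005]
    - [-0.477,-0.124,0,4.8,0.005]
    - [-0.51,-0.1325,0,5.1,0.005]
    - [-0.543,-0.141,0,5.5,0.005]
    - [-0.57,-0.148,0,5.7,0.005]
    - [-0.588,-0.153,0,5.9,0.005]
    - [-0.5966,-0.155,0,6,0.005]

```text
t: 34.05
tcp_pos: [494.4, -302.0, 194.1]
orientation: [0.635, 0.773, -0.004, 0.001]
wrist_force: [0.2, -0.2, -5.2]
grip_width: 10.1
```

```bash
python3 - <<'E'
from h import *
for i in range(5): shot("top")
c=shot("top","t18"); s=shot("side","s18"); tilt(); plan(495.5,-300,190,11.3); plan(495.5,-300,105,11.3)
E
```

```text
tool z [-0.0037 -0.0073 -1.    ] joints [-0.581  0.109  1.857 -0.009  1.175 -0.776] vel [ 0.001  0.001 -0.002 -0.001 -0.003  0.005]
to [ 495.5 -300.   190. ] shift [-0.0013 -0.0002  0.0041] turn 0.1 | now [ 495.5 -298.7  194. ] yaw 11.4 j6 -0.78 w 10.4 F [ 0.8  0.2 -6.2] t 34.4
to [ 495.5 -300.   105. ] shift [-0.0007  0.0002  0.0891] turn 0.1 | now [ 495.5 -298.7  194. ] yaw 11.4 j6 -0.78 w 10.4 F [ 0.8  0.2 -6.2] t 34.4
```

View pics/t18.png

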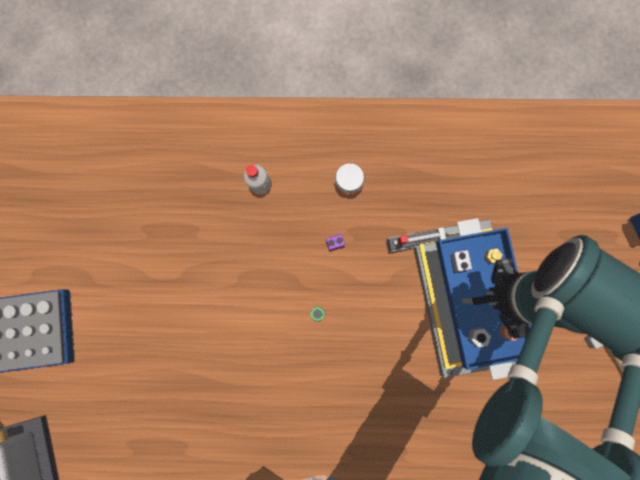

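View pics/s18.png

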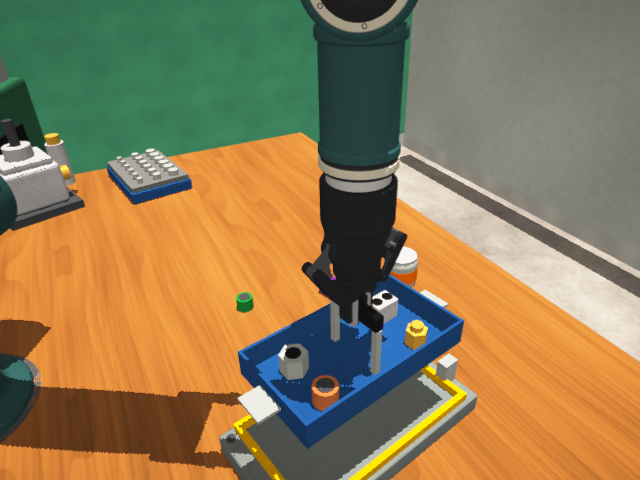

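Tray is over the cradle, level, with all four parts aboard. I'll measure the held tray's pose from its two flanges (top (470,226), (503,370)).

```bash
python3 - <<'E'
from h import *
c=shot("top"); crop(c,385,205,545,385,4,"t19")
o=manip.get_obs(); u=o["tcp_pos"][2]-60.9; print(u)
for roi in((455,212,482,236),(485,358,520,380)):
    cnt=big(mask(c,(0,0,180),(179,60,255),roi))[0]
    r=cv2.minAreaRect(world(c,cv2.convexHull(cnt),u+19).astype(np.float32)); print(np.round(r[0],1),np.round(r[1],1),r[2],cv2.boundingRect(cnt))
E
```

```text
133.23858159595926
[ 627.8 -271.9] [27.5 42.7] 11.169455528259277 (457, 218, 25, 18)
[ 363.1 -324.8] [25.2 39.4] 11.186732292175293 (491, 362, 21, 18)
```

View pics/t19.png

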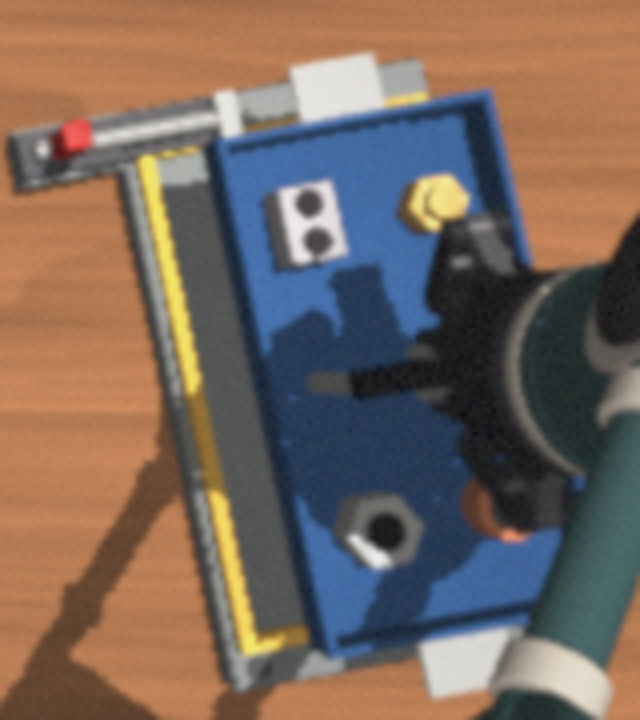

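The held tray's centre is (495.5,-298.4) at 11.2°, matching the TCP, so there is no slip. The flange clears the drawn rod tip by only 2 mm at +y, so I bias 2 mm to −y and lower in stages.

```bash
python3 - <<'E'
from h import *
plan(495.9,-302,107,11.3)
E
```

```text
to [ 495.9 -302.   107. ] shift [-0.0026  0.0001  0.0872] turn 0.1 | now [ 495.6 -298.8  194.1] yaw 11.4 j6 -0.78 w 10.3 F [-0.1 -0.1 -6.4] t 34.45
```

>>> apply_moves:
  plan:
    - [-0.0027,0,0.005,0,0.005]
    - [-0.0028,0,0.02,0,0.005]
    - [-0.0028,0,0.037,0,0.005]
    - [-0.0028,0,0.055,0,0.005]
    - [-0.0027,0,0.07,0,0.005]
    - [-0.0026,0,0.081,0,0.005]
    - [-0.0026,0,0.087,0,0.005]
    - [-0.0026,0,0.087,0,0.005]
    - [-0.0026,0,0.087,0,0.005]
    - [-0.0026,0,0.087,0,0.005]
    - [-0.0026,0,0.087,0,0.005]

```text
t: 35.55
tcp_pos: [496.5, -302.4, 108.2]
orientation: [0.633, 0.774, -0.004, 0.002]
wrist_force: [-0.1, 0.3, -5.0]
grip_width: 10.2
```

```bash
python3 - <<'E'
from h import *
c=shot("top"); s=shot("side"); crop(c,385,205,545,385,4,"t20"); crop(s,330,270,490,390,5,"s20"); tilt(); plan(495.9,-302,92,11.3)
o=manip.get_obs(); u=o["tcp_pos"][2]-60.9; print(u)
for roi in((455,212,482,246),(475,350,510,385)):
    cnt=big(mask(c,(0,0,180),(179,60,255),roi))[0]
    r=cv2.minAreaRect(world(c,cv2.convexHull(cnt),u+19).astype(np.float32)); print(np.round(r[0],1),np.round(r[1],1),r[2],cv2.boundingRect(cnt))
E
```

```text
tool z [-0.0024 -0.0083 -1.    ] joints [-0.585  0.194  1.93  -0.01   1.015 -0.779] vel [ 0.001  0.003  0.005 -0.002 -0.001  0.006]
to [ 495.9 -302.    92. ] shift [ 0.0004 -0.0002  0.0159] turn 0.1 | now [ 496.2 -302.3  107.9] yaw 11.4 j6 -0.78 w 10.0 F [-0.1 -0.  -6.6] t 35.65
46.98201924208707
[ 630.  -279.3] [28.5 30.8] 11.131757736206055 (455, 224, 15, 16)
[ 363.6 -322.3] [24.7 26. ] 12.990204811096191 (478, 356, 14, 15)
```

View pics/t20.png

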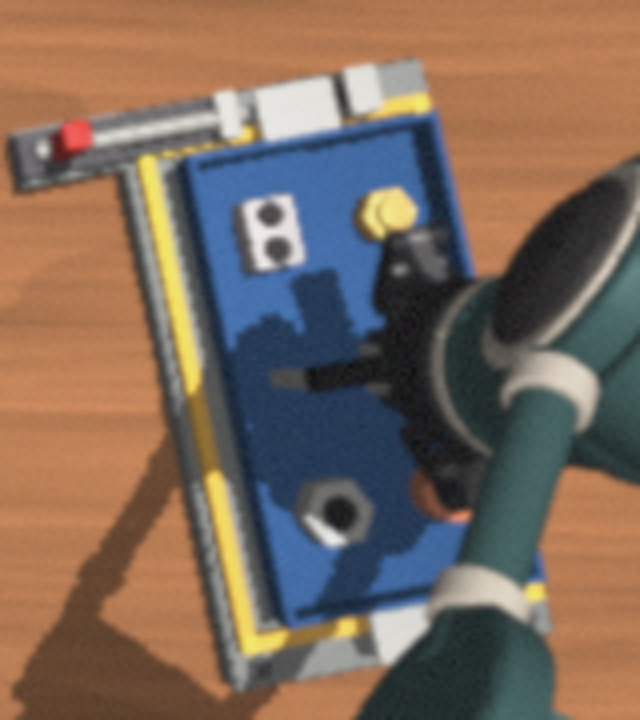

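View pics/s20.png

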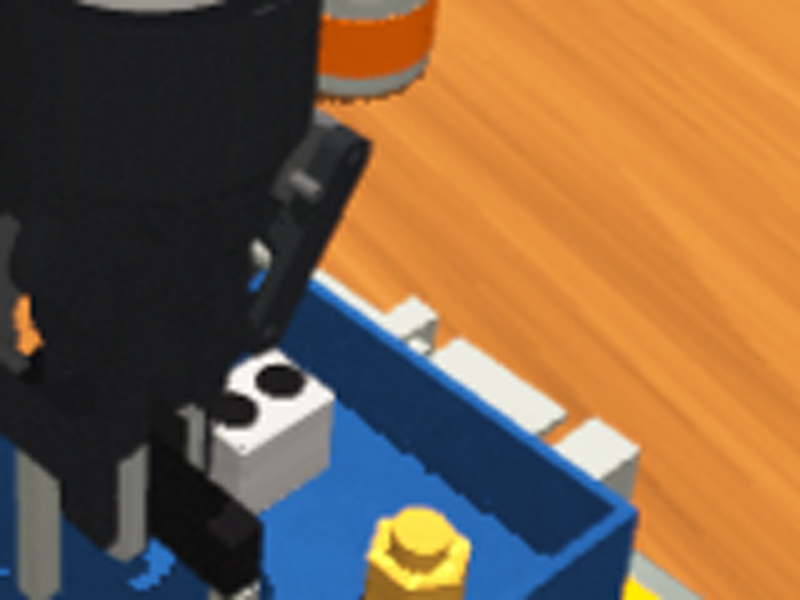

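Flange is between the guide and keeper (crop (297,108)), roughly 11 mm clear on the left and 7 mm on the right, so about −3 mm off centre in y. I nudge +1 mm and lower gently.

>>> apply_moves:
  plan:
    - [0.001,0,0.003,0,0.005]
    - [0.001,0,0.006,0,0.005]
    - [0.001,0,0.009,0,0.005]
    - [0.001,0,0.012,0,0.005]
    - [0.001,0,0.0145,0,0.005]
    - [0.001,0,0.0145,0,0.005]
    - [0.001,0,0.0145,0,0.005]
    - [0.001,0,0.0145,0,0.005]

```text
t: 36.45
tcp_pos: [496.1, -301.5, 93.6]
orientation: [0.633, 0.774, -0.004, 0.002]
wrist_force: [0.4, -0.2, -6.0]
grip_width: 10.1
```

```bash
python3 - <<'E'
from h import *
tilt(); plan(495.9,-302,92,11.3)
s=shot("side"); crop(s,200,290,490,480,2.7,"s21")
E
```

```text
tool z [-0.0021 -0.0085 -1.    ] joints [-0.584  0.209  1.942 -0.01   0.988 -0.778] vel [-0.001 -0.001 -0.002  0.002  0.001  0.005]
to [ 495.9 -302.    92. ] shift [-0.0004 -0.0003  0.0016] turn 0.1 | now [ 496.1 -301.5   93.6] yaw 11.4 j6 -0.78 w 10.1 F [ 0.4 -0.2 -6. ] t 36.45
```

View pics/s21.png

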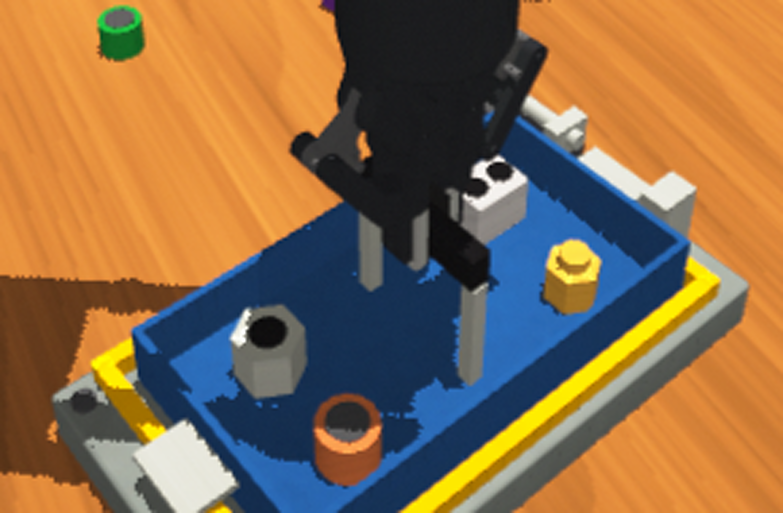

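The tray is inside the lips with 2–3 mm left to go and no contact force yet.

>>> apply_moves:
  plan:
    - [0,0,0.001,0,0.005]
    - [0,0,0.002,0,0.005]
    - [0,0,0.003,0,0.005]
    - [0,0,0.0035,0,0.005]
    - [0,0,0.0035,0,0.005]

```text
t: 37.0
tcp_pos: [496.2, -301.7, 90.9]
orientation: [0.633, 0.774, -0.004, 0.002]
wrist_force: [-3.3, 1.8, 1.2]
grip_width: 10.5
```

The floor carries the tray now (force −6 → +1 N). Releasing and rising.

>>> apply_moves:
  plan:
    - [0,0,0,0,0.05]
    - [0,0,0,0,0.05]
    - [0,0,0,0,0.05]
    - [0,0,0,0,0.05]
    - [0,0,-0.02,0,0.05]
    - [0,0,-0.05,0,0.05]
    - [0,0,-0.08,0,0.05]
    - [0,0,-0.1,0,0.05]
    - [0,0,-0.1,0,0.05]
    - [0,0,-0.1,0,0.05]
    - [0,0,-0.1,0,0.05]

```text
t: 38.1
tcp_pos: [495.5, -300.2, 189.1]
orientation: [0.633, 0.774, -0.004, 0.001]
wrist_force: [-0.1, -0.5, -0.5]
grip_width: 50.0
```

```bash
python3 - <<'E'
from h import *
s=shot("side"); crop(s,200,290,490,480,2.7,"s22"); c=shot("top");crop(c,385,205,545,385,4,"t22"); tilt()
S=np.array([495.5,-300.]);a=np.radians(11.4)
p=S+140*np.array([np.cos(a),np.sin(a)])+120*np.array([-np.sin(a),np.cos(a)]); print(p)
plan(*p,165,-78.6)
E
```

```text
tool z [-0.0046 -0.0069 -1.    ] joints [-0.583  0.115  1.86  -0.009  1.167 -0.778] vel [-0.    -0.001 -0.005 -0.     0.001 -0.   ]
[ 609.0190836  -154.69543139]
to [ 609.  -154.7  165. ] shift [0.1202 0.1403 0.0223] turn -90.0 | now [ 495.4 -300.1  188.9] yaw 11.4 j6 -0.78 w 49.9 F [-0.  -0.7  0.1] t 38.2
```

View pics/s22.png

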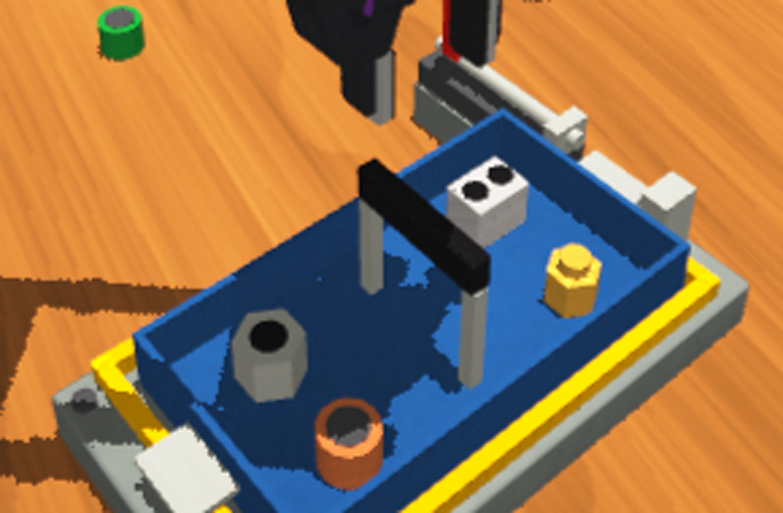

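View pics/t22.png

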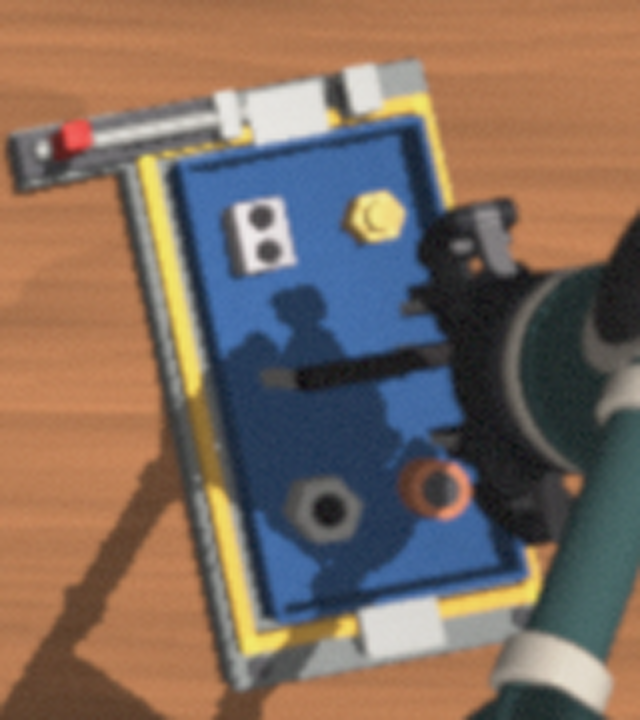

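Tray is seated flat inside the lips, with a margin all round and all four parts aboard. Next I shoot the bolt, turning +90° above the red post.

>>> apply_moves:
  plan:
    - [0.01,0.0117,0,7.5,0.05]
    - [0.02,0.0234,0,15,0.05]
    - [0.03,0.035,0,22.5,0.05]
    - [0.04,0.0467,0,30,0.05]
    - [0.05,0.0584,0,37.5,0.05]
    - [0.06,0.07,0,45,0.05]
    - [0.07,0.0817,0.005,52.5,0.05]
    - [0.08,0.0934,0.01,60,0.05]
    - [0.09,0.105,0.015,67.5,0.05]
    - [0.1,0.1167,0.02,75,0.05]
    - [0.11,0.1284,0.022,82.5,0.05]
    - [0.1202,0.1403,0.022,90,0.05]
    - [0.1202,0.1403,0.022,90,0.05]
    - [0.1202,0.1403,0.022,90,0.05]
    - [0.1202,0.1403,0.022,90,0.05]
    - [0.1202,0.1403,0.022,90,0.05]
  squeeze: 40

```text
t: 39.8
tcp_pos: [608.5, -155.3, 165.2]
orientation: [0.995, 0.1, -0.003, 0.003]
wrist_force: [-0.6, 0.3, -0.0]
grip_width: 50.0
```

```bash
python3 - <<'E'
from h import *
s=shot("side"); crop(s,320,230,480,350,5,"s23"); c=shot("top","t23"); tilt()
cnt=big(mask(c,(0,150,70),(8,255,255),(395,225,430,250)))
if cnt:
    r=cv2.minAreaRect(world(c,cv2.convexHull(cnt[0]),113).astype(np.float32)); print("red",r)
plan(609.2,-153.5,80,-78.6)
E
```

```text
tool z [-0.0046 -0.007  -1.    ] joints [-0.285  0.226  1.775 -0.009  1.143  1.09 ] vel [ 0.005 -0.001 -0.003  0.     0.     0.006]
to [ 609.2 -153.5   80. ] shift [ 0.0013 -0.0022  0.0854] turn 0.0 | now [ 608.7 -155.3  165.4] yaw -78.6 j6 1.09 w 50.2 F [ 0.9 -1.2 -0.3] t 39.9
```

View pics/s23.png

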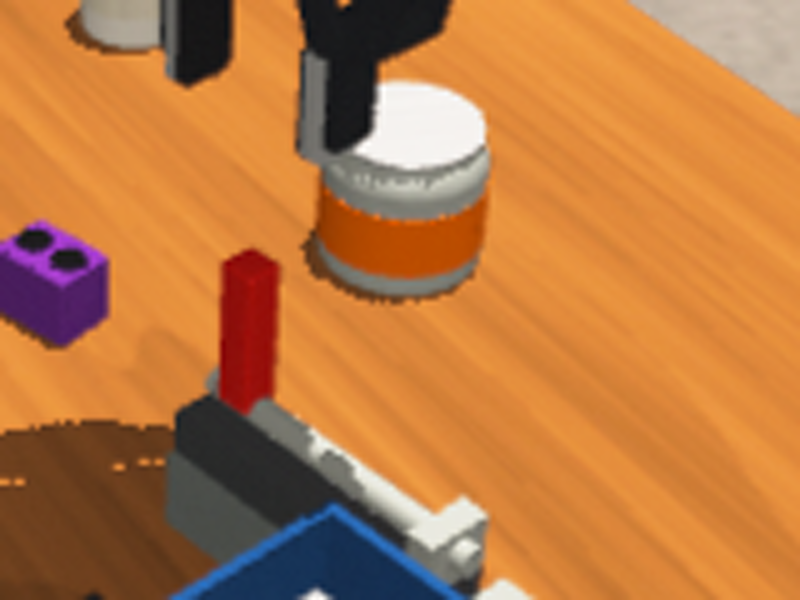

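View pics/t23.png

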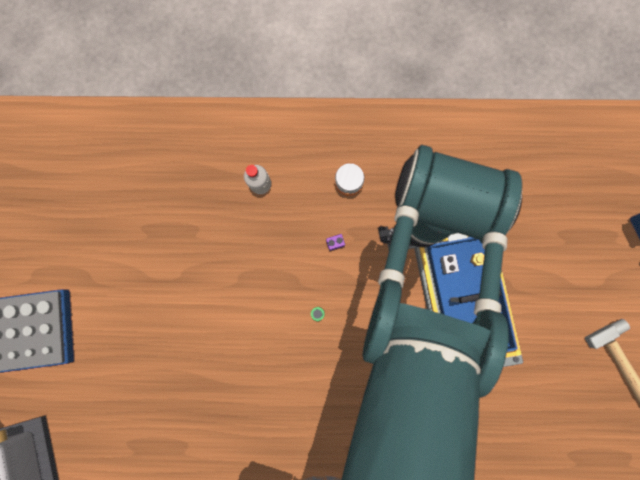

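Post stands at its drawn place (side crop (248,325)) and the bottle and tin haven't moved. Descending and gripping it.

>>> apply_moves:
  plan:
    - [0.001,-0.002,0.035,0,0.05]
    - [0.001,-0.002,0.065,0,0.05]
    - [0.001,-0.002,0.085,0,0.05]
    - [0.001,-0.002,0.085,0,0.05]
    - [0.001,-0.002,0.085,0,0.05]
    - [0.001,-0.002,0.085,0,0.005]
    - [0.001,-0.002,0.085,0,0.005]
    - [0.001,-0.002,0.085,0,0.005]
    - [0.001,-0.002,0.085,0,0.005]
    - [0.001,-0.002,0.085,0,0.005]

```text
t: 40.9
tcp_pos: [610.2, -154.0, 82.3]
orientation: [0.995, 0.099, -0.001, 0.004]
wrist_force: [-0.9, 0.9, 5.7]
grip_width: 13.2
```

>>> apply_moves:
  plan:
    - [0,0.008,0,0,0.005]
    - [0,0.018,0,0,0.005]
    - [0,0.028,0,0,0.005]
    - [0,0.038,0,0,0.005]
    - [0,0.047,0,0,0.005]
    - [0,0.054,0,0,0.005]
    - [0,0.058,0,0,0.005]
    - [0,0.06,0,0,0.005]
    - [0,0.06,0,0,0.005]
    - [0,0.06,0,0,0.005]

```text
t: 41.9
tcp_pos: [622.1, -213.5, 82.4]
orientation: [0.995, 0.099, -0.001, 0.004]
wrist_force: [2.6, -1.3, -3.4]
grip_width: 13.2
```

>>> apply_moves:
  plan:
    - [0,0.002,0,0,0.005]
    - [0,0.004,0,0,0.005]
    - [0,0.0055,0,0,0.005]
    - [0,0.0055,0,0,0.005]

```text
t: 42.3
tcp_pos: [622.7, -216.2, 82.4]
orientation: [0.995, 0.099, -0.002, 0.002]
wrist_force: [0.4, 8.4, 1.7]
grip_width: 13.5
```

Stop felt (8 N back) after about 63.5 mm of travel. Releasing and rising clear.

>>> apply_moves:
  plan:
    - [0,0,0,0,0.05]
    - [0,0,0,0,0.05]
    - [0,0,0,0,0.05]
    - [0,0,0,0,0.05]
    - [0,0,-0.04,0,0.05]
    - [0,0,-0.08,0,0.05]
    - [0,-0.03,-0.12,0,0.05]
    - [0,-0.08,-0.13,0,0.05]
    - [0,-0.13,-0.13,0,0.05]
    - [0,-0.18,-0.13,0,0.05]
    - [0,-0.22,-0.13,0,0.05]
    - [0,-0.22,-0.13,0,0.05]
    - [0,-0.22,-0.13,0,0.05]
    - [0,-0.22,-0.13,0,0.05]
    - [0,-0.22,-0.13,0,0.05]

```text
t: 43.8
tcp_pos: [579.9, -1.3, 211.6]
orientation: [0.995, 0.098, -0.002, 0.002]
wrist_force: [0.6, 0.4, 0.0]
grip_width: 50.0
```

```bash
python3 - <<'E'
from h import *
s=shot("side"); crop(s,200,280,490,480,2.7,"s24"); c=shot("top","t24f");crop(c,385,205,545,385,4,"t24"); tilt()
S=np.array([495.5,-300.]);a=np.radians(11.4);ex=np.array([np.cos(a),np.sin(a)]);ey=np.array([-ex[1],ex[0]])
cnt=big(mask(c,(0,150,70),(8,255,255),(395,225,460,250)))[0]
r=cv2.minAreaRect(world(c,cv2.convexHull(cnt),113).astype(np.float32)); d=np.array(r[0])-S; print("red",r,"cradle xy",d@ex,d@ey,"joint~",d@ey-56)
cnt=big(mask(c,(100,110,60),(125,255,255),(415,215,530,380)))[0]
r=cv2.minAreaRect(world(c,cv2.convexHull(cnt),65).astype(np.float32)); print("tray",r, (np.array(r[0])-S)@ex,(np.array(r[0])-S)@ey)
E
```

```text
tool z [-0.0033 -0.0048 -1.    ] joints [-0.042  0.101  1.832 -0.005  1.211  1.333] vel [ 0.004 -0.002  0.004  0.002 -0.     0.002]
red ((618.1931762695312, -212.01504516601562), (13.899658203125, 21.42632293701172), 45.36880874633789) cradle xy 137.66345618566626 61.99790812004615 joint~ 5.997908120046148
tray ((496.2685241699219, -296.82562255859375), (238.72994995117188, 132.04736328125), 11.53503131866455) 1.380801093202355 2.9598462597361674
```

View pics/s24.png

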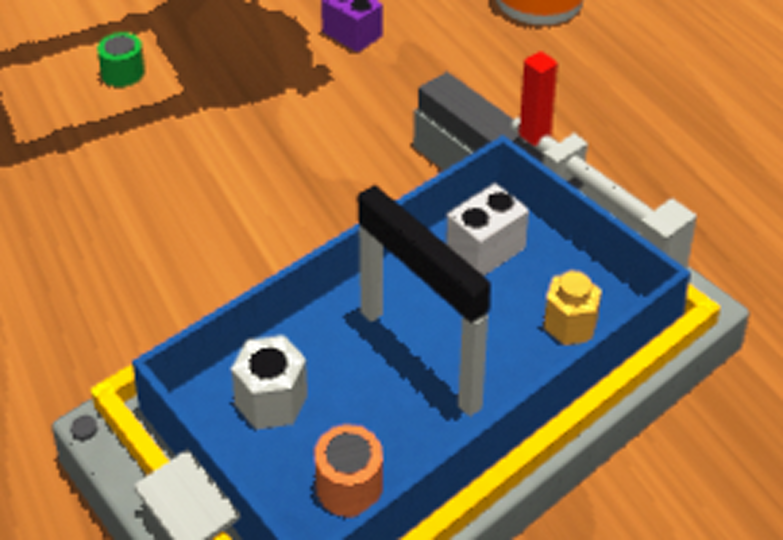

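View pics/t24.png

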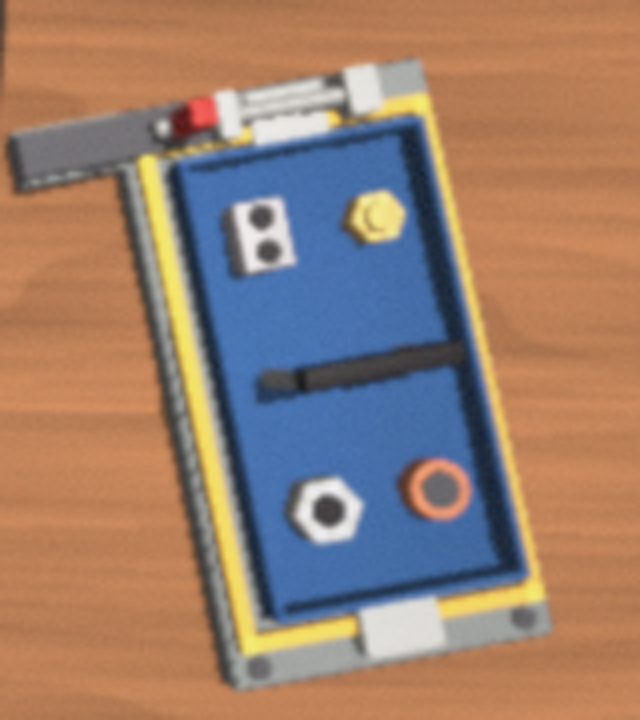

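View pics/t24f.png

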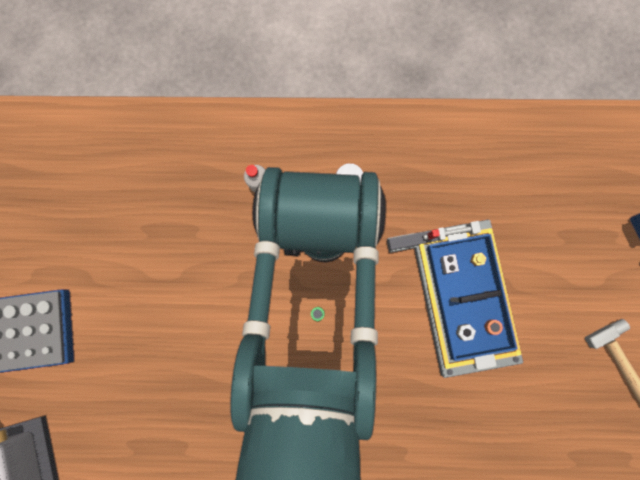

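The crude mask reading of about 6 mm includes the post's side face. I'll check the post's top face alone in both views.

```bash
python3 - <<'E'
from h import *
c=shot("top"); s=shot("side")
crop(c,415,218,485,258,10,"t25"); crop(s,370,285,470,375,7,"s25")
S=np.array([495.5,-300.]);a=np.radians(11.4);ex=np.array([np.cos(a),np.sin(a)]);ey=np.array([-ex[1],ex[0]])
def cen(cam,roi,V):
    m=mask(cam,(0,150,V),(9,255,255),roi); cnt=big(m)[0]; M=cv2.moments(cv2.convexHull(cnt)); print(cv2.boundingRect(cnt),cv2.contourArea(cnt)); return M['m10']/M['m00'],M['m01']/M['m00']
h=cv2.cvtColor(c["bgr"],cv2.COLOR_BGR2HSV); print(h[226:240,424:444,2])
p=cen(c,(415,222,450,245),195); q=cen(s,(370,285,430,345),215)
w=onz(c,*p,113)[:2]-S; print(p,"j",w@ey-56,w@ex); w2=onz(s,*q,113)[:2]-S; print(q,"side j",w2@ey-56,w2@ex); print(tri(c,p,s,q))
E
```

```text
[[196 195 195 196 195 196 196 195 194 195 193 194 191 194 192 192 194 192
  195 190]
 [195 198 195 195 194 196 195 194 195 194 194 193 195 193 196 201 207 208
  210 193]
 [195 193 195 193 192 195 193 193 188 189 188 189 196 199 209 221 227 228
  225 211]
 [190 189 186 184 180 180 178 184 185 187 198 200 212 219 222 229 233 234
  231 220]
 [180 178 174 160 150 148 152 165 196 225 233 233 233 233 229 226 231 234
  234 225]
 [155 151 146 135 125 122 118 133 183 231 240 240 239 237 232 226 232 235
  233 226]
 [126 128 122 117 110  99  95 106 152 215 238 241 240 238 236 231 233 234
  235 230]
 [119 117 111 106  96  92  90  97 137 207 237 241 241 239 237 233 231 233
  233 229]
 [120 127 121 110  96  87  89  98 139 210 237 240 239 238 235 228 224 231
  233 231]
 [146 170 165 122  95  89  90  95 130 190 228 231 225 218 208 196 209 230
  234 233]
 [166 206 198 135  93  89  89  92 106 137 170 166 160 150 144 151 196 228
  234 232]
 [150 189 180 125  97  91  90  92  93 100 110 106  99  94  95 119 178 226
  233 233]
 [120 151 142 108  90  88  89  87  94  91  99 107 105  96  83 101 160 217
  227 227]
 [ 83 102  93  75  75  75  78  79  90 103 110 110 115 104  82  91 124 171
  191 206]]
(432, 229, 7, 7) 24.0
(394, 299, 12, 8) 44.5
(435.03636363636366, 232.04848484848483) j 1.8318577886872092 140.32030904163662
(399.8384879725085, 302.2749140893471) side j -1.2485539230979228 136.09482575244655
(array([ 621.5144077 , -216.01297663,  109.4268051 ]), np.float64(1.3075841106633361))
```

View pics/t25.png

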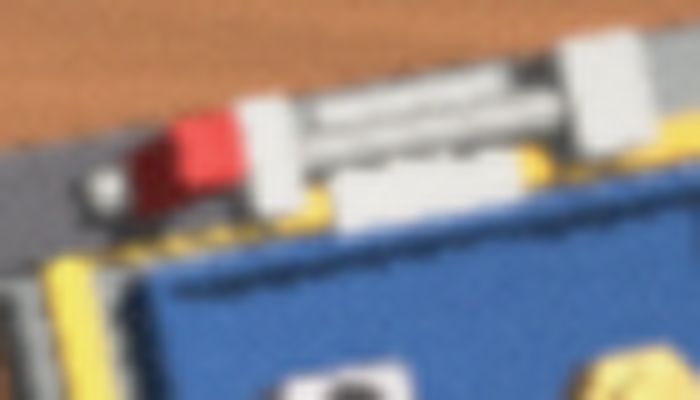

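View pics/s25.png

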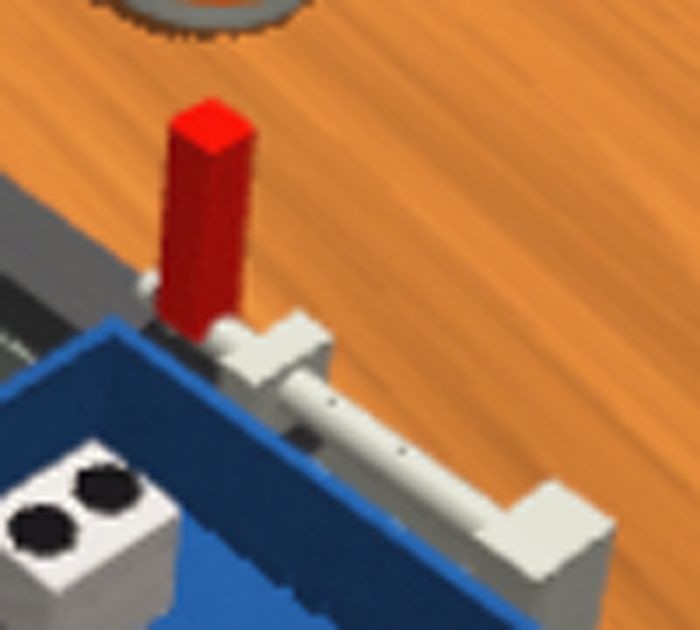

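Post top gives the joint at about 0–2 mm (+1.8 top view, −1.2 side view), the rod is in the keeper over the flange, and the stop was felt. All four parts are in the tray and the gripper is clear. Handing in.

```bash
python3 - <<'E'
from h import *
o=manip.get_obs(); print(o["t"],np.round(o["wrist_force"],1)); print(manip.close_job())
E
```

```text
44.0 [ 0.6 -0.6  0.1]
the job is handed in; nothing more can be done
None
```

I handed the job in at t = 44 s, and as far as my last checks show it was done in full; the interface reports no verdict.

**What I did:** Four parts were present (tappet, nut, block, plug); I saw no flange or spacer. I put all four in the blue tray and drew the bolt back to its stop. I then carried the tray level into the cradle and shot the bolt home, where I felt the stop at about 8 N after 63.5 mm of travel.

**Last checks:**
- **Tray:** inside the yellow lips with all four parts in it. Its centre measured about 3 mm off the seat, which is inside the 12 mm limit, and it is square to within about 0.2°.
- **Bolt:** the rod is in the keeper over the tray's flange. The post's top face put it at +1.8 mm in the top view and −1.2 mm in the side view, within the 6 mm limit.
- **Bottle and tin:** neither was touched. In the last full top picture the arm half hid both, so I last saw them clearly before gripping the bolt for the final push; they had not moved then.
- **Gripper:** clear of everything, with the wrist force near zero.

**Where readings disagreed:**
- A rough colour mask first put the bolt at 6 mm, because it included the post's side face; the top-face readings above replaced it.
- One re-measurement of the tray's flanges before the lift was spoiled by neighbouring pixels, so I went by the near flange and the handle instead.

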